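# Weigh out the steel blank, load the grinding bay and latch its spark gate

## Task

One of the two identical-looking green blanks is steel and the other aluminium, which must never be ground: stand one on each pan of the pivot balance and let go, so that the pan that drops shows which is steel. Leave the aluminium blank on its pan and stand the steel one upright in the middle of the red pad inside the blue grinding bay. Then push the yellow spark gate shut until its sprung latch tongue is felt to snap in behind the brass strike, which may be set a little deeper or shallower than it looks, and the gate holds by itself; do not slam it or force it (30 N at most) once it is home, and leave the things lying around alone.

Things in the scene. Friction and masses are not known exactly. Their poses are not given: they have to be found in the camera images.
- blank_a: One of two identical green-painted square blanks, 28 x 28 mm and 50 mm tall, standing upright; only the weight tells steel (about 0.31 kg) from aluminium (about 0.11 kg), and either may be at either place. Origin at the centre of its underside, z up along its length, x and y square to its sides.
- blank_b: The other green-painted blank, same size and look, same origin and axes.
- balance: Pivot balance fixed to the bench: grey base 100 x 130 mm with two uprights, a beam that rocks on a pivot 66 mm above the bench, a square steel pan on each end, and a red needle in front of a white plate above the pivot (plate's top 131 mm above the bench). Origin on the bench under the pivot; the beam lies along its y axis, left pan at +y, right pan at -y.
- beam (a joint): Tilt of the balance beam, rad: 0 level when empty, positive when the left (+y) pan is down, negative when the right pan is down; stops at -0.09 and +0.09. It swings freely: the weight of one blank takes its pan to the stop, pans going 9 mm up or down.
- pan_left (a point): Centre of the upper surface of the left pan, which rides on the beam 100 mm from the pivot (surface 74 mm above the bench when level). The pan is 68 x 68 mm outside, 62 x 62 mm inside, with a rim 5 mm high; it tilts with the beam.
- pan_right (a point): Centre of the upper surface of the right pan, the same as the left one.
- bay: Grinding bay fixed to the bench: blue sheet-steel box, open at the top, 110 mm high, about 203 mm wide (y) and 172 mm deep (x), walls 3 mm. Origin on the bench at its centre; its open front faces its -x side (towards the robot) and is closed by the gate.
- pad (a point): Centre of the upper surface of the red pad in the bay, 70 x 70 mm, surface 12 mm above the bench, 10 mm behind the bay's centre; axes as the bay's.
- gate (a joint): Angle of the yellow gate, rad: 0 square across the bay's front, positive open, swinging out towards the robot about its upright hinge at the front left (+y) corner of the bay, to at most 1.6; negative pushed inwards. Its hinge is damped; a weak spring slowly swings it ajar (to about 0.6) if let go unlatched. Latched it stands anywhere from -0.08 to +0.07, as the keeper is set.
- tongue (a joint): How far the latch tongue is pressed back, m: 0 fully out. Steel, sloped 45 degrees, spring 2 to 4 N, sticks 10 mm out of the gate's free edge, 62 mm above the bench. It meets the strike about 0.09 rad before latching, must go back 7 mm, and snaps out about 0.015 rad before the gate meets the stop. Riding over takes 4 to 11 N at gate_push, then the push goes slack for a few mm until the stop.
- gate_hinge (a point): Top of the gate's hinge axis, 132 mm above the bench. Its axes turn with the gate: -y runs along the gate to its free edge (gate 180 mm long), -x is the outward normal of its outer face. The gate is 12 mm thick (outer face 6 mm from the hinge axis) and spans 12 to 132 mm above the bench.
- gate_push (a point): Where to push: on the gate's outer face at its upper edge, 130 mm from the hinge axis, 132 mm above the bench, over the bright steel plate (55 to 115 mm above the bench); axes as gate_hinge. Some 55 mm farther along stands the brass strike, 42 to 82 mm above the bench; strike and black rubber stop are one keeper, set in or out by up to 11 mm, which no pose tells: feel for it.
- wirebrush: Bystander: bench brush lying to the left; leave it.
- tin: Bystander: tin 60 mm in diameter and 70 mm tall, standing beyond the balance; leave it. Origin at its underside.
- weldframe: Bystander: welded steel frame 160 x 100 x 20 mm lying to the right; leave it. Origin at the centre of its underside.
There are look-alikes about, which are no part of the job. What is shaped like the blank_a but orange is not meant. What is shaped like the blank_b but purple is not meant.

How it is judged:
On the way, in this order (a step that is already met when the one before it is completed fails the run):
1. the two blanks stand released on opposite pans and the beam lies tipped to the heavier side ((((horizontal distance between blank_a and pan_left below 0.028 m and z of blank_a in the frame of pan_left between -0.008 and 0.008 m) and (horizontal distance between blank_b and pan_right below 0.028 m and z of blank_b in the frame of pan_right between -0.008 and 0.008 m) and value of joint beam above 0.06 rad) or ((horizontal distance between blank_a and pan_right below 0.028 m and z of blank_a in the frame of pan_right between -0.008 and 0.008 m) and (horizontal distance between blank_b and pan_left below 0.028 m and z of blank_b in the frame of pan_left between -0.008 and 0.008 m) and value of joint beam below -0.06 rad)) and contact force between the fingers and blank_a below 0.05 N and contact force between the fingers and blank_b below 0.05 N), for 0.2 s.
2. the steel blank stands released on the pad in the bay while the gate is still open (horizontal distance between blank_a and pad below 0.028 m and z of blank_a in the frame of pad between -0.008 and 0.008 m and horizontal distance between blank_a and pad below 0.02 m and angle between blank_a's own z axis and vertical below 0.1 rad and linear speed of blank_a below 0.02 m/s and contact force between the fingers and blank_a below 0.05 N and value of joint gate above 0.2 rad), for 0.2 s.
3. the gate is shut and its tongue has snapped out behind the strike (value of joint gate below 0.085 rad and value of joint tongue below 0.002 m and velocity of joint gate between -0.05 and 0.05 rad/s and contact force between the fingers and bay below 0.05 N), for 0.2 s.
At the end, for the whole second after the job is handed in: The gate is latched (at less than 0.085 rad, tongue out to within 2 mm, at rest) and nothing holds it; the steel blank stands upright (within 0.1 rad) on the pad, within 20 mm of its centre, at rest; the aluminium blank stands at rest on a balance pan (all of step 3 and horizontal distance between blank_a and pad below 0.028 m and z of blank_a in the frame of pad between -0.008 and 0.008 m and horizontal distance between blank_a and pad below 0.02 m and angle between blank_a's own z axis and vertical below 0.1 rad and linear speed of each of blank_a, blank_b below 0.02 m/s and contact force between the fingers and blank_a below 0.05 N and ((horizontal distance between blank_b and pan_left below 0.028 m and z of blank_b in the frame of pan_left between -0.008 and 0.008 m) or (horizontal distance between blank_b and pan_right below 0.028 m and z of blank_b in the frame of pan_right between -0.008 and 0.008 m)) and angle between blank_b's own z axis and vertical below 0.25 rad); the robot touches nothing.
It fails at once if the gate or bay is forced: pushed by the robot with more than 30 N (contact force between any of the fingers, the arm and bay above 30 N).
It fails at once if the gate is slammed: it swings shut faster than 4 rad/s (velocity of joint gate below -4 rad/s).
It fails at once if the aluminium blank is put in the bay (horizontal distance between blank_b and pad below 0.06 m and height (world z) of blank_b below 0.05 m).
It fails at once if a bystander is moved by more than 30 mm (distance of any of wirebrush, tin, weldframe from where it was at the start of the episode above 0.03 m).
It also fails if it takes over 72 s, if anything falls off the work surface, if the arm or the gripper's body presses on something with over 40 N, if the wrist force passes 120 N, or if a joint passes its speed limit or range.

## Robot

A 6-joint arm with a two-finger parallel gripper is mounted at the origin on the work surface. World frame = base frame: x ahead of the robot, y to its left, z up, the work surface at z = 0. Lengths are in m, angles in rad, forces in N, time in s.
With the tool pointing down it reaches from about 0.35 to 0.775 m from the base axis. Payload 5.5 kg.
Tool frame: the origin (TCP) lies midway between the tips of the shut fingers; the grasp point (between the pads) lies 19 mm behind it (env.tcp_to_grasp is the distance from the TCP to the grasp point, in m); z points along the fingers, y is the direction in which the jaws open and shut (so a half turn about z gives the same grasp; the last joint's range is limited). The gripper opens to 85 mm and grips with 20 to 120 N. Pads are 22 mm wide; open, the fingers measure 114 mm over their backs; the gripper's body (76 mm by 85 mm) begins 54 mm behind the grasp point. The pads swing forward as they close: fully open they stand 13 mm farther back than shut.
Start: joints at [1.098, 0.313, 0.046, 1.304, 0, 1.431], TCP at [0.188, 0.543, 0.199] pointing down, gripper open.
Joint ranges: [-2.76, 2.76], [-0.86, 1.69], [-1.03, 1.26], [-2.2, 2.34], [-1.47, 1.5], [-3.14, 3.14]. Speed limits (rad/s): [2.57, 2.57, 3.14, 3.14, 3.14, 3.14].

## Interface

Orientations are given as a unit quaternion [w, x, y, z].
In Python, from workcell import get_state, viewer, hand_in, finder, env gives the robot as it stands.
- The arm moves only by the tool arm_command, never from a script. Its argument "motion" is a list of rows, each an object of numbers: "x", "y", "z": the shift along the tool's x, y, z in mm; "rx", "ry", "rz": the turn, a rotation vector about the tool's x, y, z in degrees; "hand": the closure, from -1 (fully open) to 1 (shut). A call has 1 to 10 rows; each row is the pose to reach, as a shift and turn from the pose commanded when the call began, along the tool's axes at that moment; what a row does not reach only later rows make up. A row lasts 1/8 s, in which the tool goes at most 62.5 mm and 10.7 degrees, less where a joint would pass 70% of its speed; a pose out of reach is approached as far as the arm can. A call with a gripper value outside its range is refused whole. The fingers move at their own pace and stop on an object; "force" is the grip in N (left out, the last holds). Time passes only in rows, so rows that repeat a pose let the fingers close. It gives the time, the measured TCP pose, the force and the opening at its end, in the units of the state.
- get_state(): the state, without advancing time (a new reading comes with each control period).
- viewer.read_camera(name): name is "scene" or "top" or "wrist"; returns a dict with "image" (384x512x3 uint8, red, green, blue), "z_map" (384x512 float32, m along the optical axis (not along the pixel's ray), 0 where there is no reading), "intrinsics" (3x3 intrinsics, pixels), "k1" (the pictures are not rectified: a ray, as slopes to the right and down, at radius r is drawn at 1 + k1 r^2 times it, then the intrinsics apply), "rvec" (rotation vector, rad) and "tvec" (3), from world to camera coordinates, as OpenCV has them. Camera axes: x right, y down, z forward; pixel columns grow to the right and rows downward; lengths in m; the calibration is good to about 2 mm. A picture is of the moment at which its call begins.
- hand_in(): hands the job in, once; it reports no verdict.
Trained networks look in a picture, given as the dict that the camera call returned (one of the last four; its "shot" number tells which), for a name from the list of things; names that differ only in an ending like _2 or _b are one class to them, and where a whole thing is asked for, a point or a joint stands for the part that bears it (a point fixed in the world has none). Each returns a list of dicts, best first, with "score" (0 to 1); they miss things now and then, are a little off and sometimes report something else, mostly with a low value. They report only what shows in the picture. A call takes as long as a camera call. They do not tell look-alikes from the thing itself.
- finder.find_in(picture, query): "at" ([column, row] in pixels, amid what is visible of it).
- finder.masks_of(picture, query): "region" (384x512 bool, what is visible of it) and "at" ([column, row] in pixels, amid what is visible of it).
The state is a dict: "clock": time; "joint_pos": joint angles; "qvel": joint speeds; "tau": joint torques, N m; "tcp_pos": TCP position; "orientation": TCP orientation; "wrist_force": force on the tool from outside, world axes, zero at the start; "ft_torque": the same for the moment, N m; "finger_gap": finger opening in m.
Only numpy, scipy, OpenCV 4.12 (cv2) and the standard library are available. Lean on these libraries where they do the work, as an engineer would, in place of code of your own. Each camera call takes 0.05 s, during which the arm holds its last target.

## Working session

There is one attempt and no reset: what is moved stays moved. The work goes in short steps, Python scripts to look and compute and a tool call to move; the robot and the scene stay as the last step left them, time stands still between calls to the robot, and variables do not carry over. Pictures are saved under pics/ and viewed, and the job is handed in when it is done.

Besides the shell and the picture viewer there is one more tool, called as name(argument=value, ...), one argument or row to a line, values as JSON. arm_command: Moves the arm, as the interface text tells. Its arguments: {"type":"object","properties":{"motion":{"type":"array","items":{"type":"object","properties":{"x":{"type":"number"},"y":{"type":"number"},"z":{"type":"number"},"rx":{"type":"number"},"ry":{"type":"number"},"rz":{"type":"number"},"hand":{"type":"number"}}}},"force":{"type":"number"}},"required":["motion"]}

```bash
ls; mkdir -p pics
cat > h.py <<'E'
import numpy as np, cv2
from workcell import get_state, viewer, hand_in, finder, env
from scipy.spatial.transform import Rotation as R
def shot(name,fn=None,scale=1.5):
    p=viewer.read_camera(name)
    if fn: cv2.imwrite('pics/'+fn,cv2.resize(cv2.cvtColor(p['image'],cv2.COLOR_RGB2BGR),None,fx=scale,fy=scale))
    return p
def rays(p,uv):
    K=p['intrinsics'];uv=np.atleast_2d(np.array(uv,float))
    d=(uv-[K[0,2],K[1,2]])/[K[0,0],K[1,1]]
    s=d.copy()
    for _ in range(20):
        s=d/(1+p['k1']*(s**2).sum(1,keepdims=True))
    return s
def world(p,uv,z):
    s=rays(p,uv);z=np.atleast_1d(z)
    c=np.c_[s*z[:,None],z]
    M=cv2.Rodrigues(np.array(p['rvec'],float))[0]
    return (c-np.array(p['tvec']).ravel())@M
def cloud(p):
    v,u=np.mgrid[0:384,0:512]
    return world(p,np.c_[u.ravel(),v.ravel()],p['z_map'].ravel()).reshape(384,512,3)
def onplane(p,uv,h):
    s=rays(p,uv);M=cv2.Rodrigues(np.array(p['rvec'],float))[0]
    t=np.array(p['tvec']).ravel();o=-M.T@t
    d=np.c_[s,np.ones(len(s))]@M
    return o+d*((h-o[2])/d[:,2])[:,None]
def proj(p,X):
    M=cv2.Rodrigues(np.array(p['rvec'],float))[0]
    c=np.atleast_2d(X)@M.T+np.array(p['tvec']).ravel()
    s=c[:,:2]/c[:,2:]; s=s*(1+p['k1']*(s**2).sum(1,keepdims=True))
    K=p['intrinsics'];return s*[K[0,0],K[1,1]]+[K[0,2],K[1,2]]
E
python3 - <<'E'
from h import *
s=get_state();print({k:np.round(v,3) for k,v in s.items()},env.tcp_to_grasp)
for n in ['scene','top','wrist']:
    p=shot(n,n+'0.png')
    np.save(n+'0.npy',p,allow_pickle=True)
    for q in ['blank_a','balance','bay','gate','tin','wirebrush','weldframe']:
        C=cloud(p)
        for f in finder.find_in(p,q)[:4]:
            u,v=np.round(f['at']).astype(int);print(n,q,round(f['score'],2),u,v,C[v,u].round(3))
E
```

```text
pics
{'clock': np.float64(0.0), 'joint_pos': array([ 1.098,  0.314,  0.045,  1.304, -0.   ,  1.431]), 'qvel': array([ 0.001,  0.001, -0.   ,  0.   , -0.   , -0.001]), 'tau': array([ 0.0000e+00, -4.8063e+01,  2.9853e+01,  1.9000e-02, -0.0000e+00,
        0.0000e+00]), 'tcp_pos': array([0.188, 0.543, 0.198]), 'orientation': array([-0.   ,  0.166,  0.986, -0.001]), 'wrist_force': array([ 0.046, -0.029, -0.302]), 'ft_torque': array([ 0.017,  0.01 , -0.004]), 'finger_gap': np.float64(0.085)} 0.0187
scene blank_a 0.73 211 138 [ 0.384 -0.219  0.046]
scene blank_a 0.66 202 155 [ 0.457 -0.218  0.046]
scene blank_a 0.61 244 165 [ 0.453 -0.081  0.048]
scene blank_a 0.54 230 147 [ 0.4   -0.148  0.047]
scene balance 0.73 178 186 [ 0.602 -0.229  0.069]
scene balance 0.17 246 166 [ 0.451 -0.076  0.043]
scene bay 0.79 292 227 [0.591 0.116 0.011]
scene gate 0.83 304 175 [0.454 0.106 0.081]
scene tin 0.87 183 242 [ 0.765 -0.139  0.07 ]
scene wirebrush 0.76 424 201 [0.381 0.463 0.018]
scene weldframe 0.6 144 128 [ 0.378 -0.473 -0.004]
top blank_a 0.65 334 262 [ 0.371 -0.226  0.05 ]
top blank_a 0.53 363 251 [ 0.403 -0.315  0.048]
top blank_a 0.45 283 240 [ 0.436 -0.073  0.052]
top balance 0.7 335 193 [ 0.576 -0.227  0.069]
top bay 0.67 219 184 [0.609 0.126 0.01 ]
top gate 0.78 227 243 [0.43  0.088 0.128]
top tin 0.89 306 139 [ 0.741 -0.142  0.068]
top tin 0.34 223 186 [0.603 0.113 0.015]
top wirebrush 0.67 108 257 [0.379 0.468 0.022]
top weldframe 0.63 412 252 [ 0.396 -0.484  0.006]
wrist gate 0.25 249 311 [0.366 0.472 0.019]
wrist wirebrush 0.61 250 314 [0.371 0.472 0.019]
```

View pics/scene0.png

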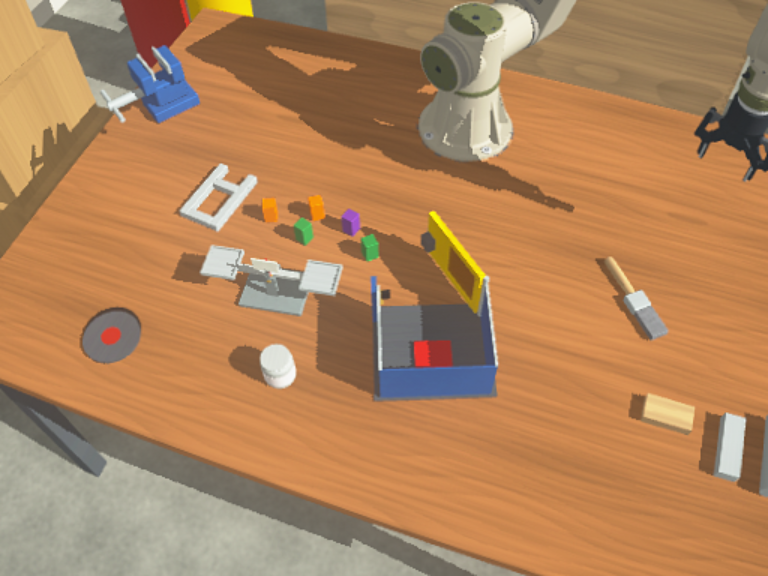

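View pics/top0.png

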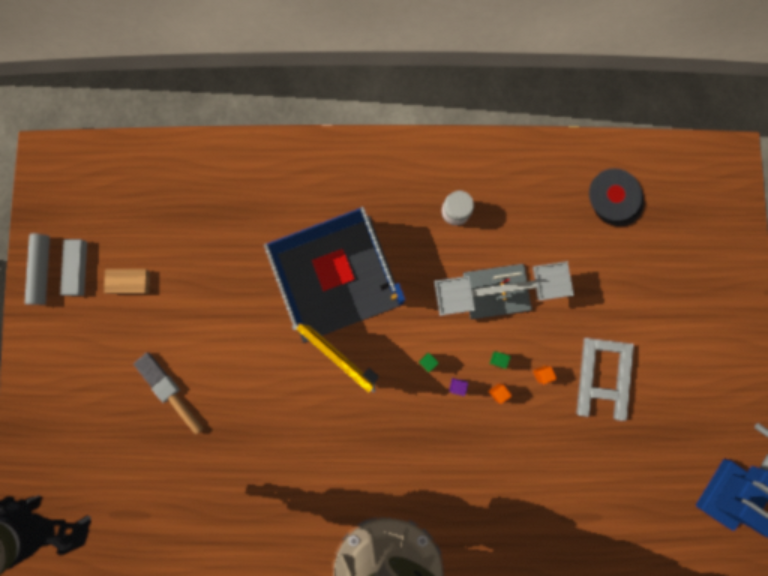

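Candidates: green at scene px (202,155) and (246,165). The purple at (233,147) and the oranges at (180,140) and (211,138) are look-alikes. I'll take the two greens, and measure next with a close crop.

```bash
cat > m.py <<'E'
from h import *
def blobs(p,lo,hi,zmin,zmax,minpx=8,box=None):
    hsv=cv2.cvtColor(p['image'],cv2.COLOR_RGB2HSV);C=cloud(p)
    m=cv2.inRange(hsv,np.array(lo),np.array(hi))
    n,l,st,ce=cv2.connectedComponentsWithStats(m)
    out=[]
    for i in range(1,n):
        if st[i,4]<minpx: continue
        P=C[(l==i)&(p['z_map']>0)]
        P=P[(P[:,2]>zmin)&(P[:,2]<zmax)]
        if len(P)<5: continue
        out.append((ce[i],len(P),P))
    return out
E
python3 - <<'E'
from m import *
for n in ['scene','top']:
    p=np.load(n+'0.npy',allow_pickle=True).item()
    img=cv2.cvtColor(p['image'],cv2.COLOR_RGB2BGR)
    c=img[110:290,90:350] if n=='scene' else img[120:280,160:440]
    cv2.imwrite(f'pics/crop_{n}.png',cv2.resize(c,None,fx=2.8,fy=2.8,interpolation=cv2.INTER_CUBIC))
    for nm,lo,hi in [('green',(45,80,40),(80,255,255)),('purple',(125,60,40),(160,255,255)),('orange',(9,200,170),(20,255,255)),('red',(0,200,100),(4,255,255)),('yellow',(22,150,80),(32,255,255))]:
        for ce,k,P in blobs(p,lo,hi,-0.01,0.16):
            T=P[P[:,2]>np.percentile(P[:,2],95)-0.006]
            rc=cv2.minAreaRect((T[:,:2]*1000).astype(np.float32))
            print(n,nm,ce.round(0),k,'z',P[:,2].max().round(3),'rect',np.round(rc[0],0),np.round(rc[1],0),round(rc[2],0))
E
```

```text
scene green [202. 154.] 158 z 0.056 rect [ 440. -227.] [27. 27.] 71.0
scene green [246. 165.] 154 z 0.057 rect [438. -82.] [32. 28.] 41.0
scene purple [233. 148.] 167 z 0.057 rect [ 387. -142.] [28. 30.] 76.0
scene orange [211. 138.] 138 z 0.06 rect [ 371. -227.] [31. 25.] 25.0
scene orange [180. 140.] 144 z 0.057 rect [ 410. -318.] [32. 26.] 27.0
scene red [ 74. 224.] 30 z 0.02 rect [ 794. -492.] [34. 31.] 54.0
scene red [281. 235.] 127 z 0.019 rect [628.  94.] [51. 23.] 19.0
scene yellow [147.   4.] 5 z 0.003 rect [-247. -715.] [22.  7.] 78.0
scene yellow [302. 171.] 756 z 0.138 rect [448.  98.] [178.  16.] 49.0
top green [333. 240.] 99 z 0.055 rect [ 436. -228.] [27. 26.] 71.0
top green [285. 241.] 91 z 0.053 rect [432. -80.] [26. 26.] 45.0
top purple [305. 258.] 100 z 0.057 rect [ 383. -142.] [27. 26.] 73.0
top orange [230. 248.] 8 z 0.132 rect [422.  85.] [8. 0.] 46.0
top orange [363. 250.] 123 z 0.055 rect [ 407. -319.] [26. 27.] 26.0
top orange [333. 262.] 112 z 0.054 rect [ 369. -227.] [26. 26.] 35.0
top red [410. 129.] 91 z 0.017 rect [ 791. -491.] [34. 34.] 51.0
top red [223. 180.] 411 z 0.017 rect [623. 115.] [65. 65.] 21.0
top yellow [225. 240.] 260 z 0.137 rect [443. 100.] [177.  11.] 49.0
```

View pics/crop_scene.png

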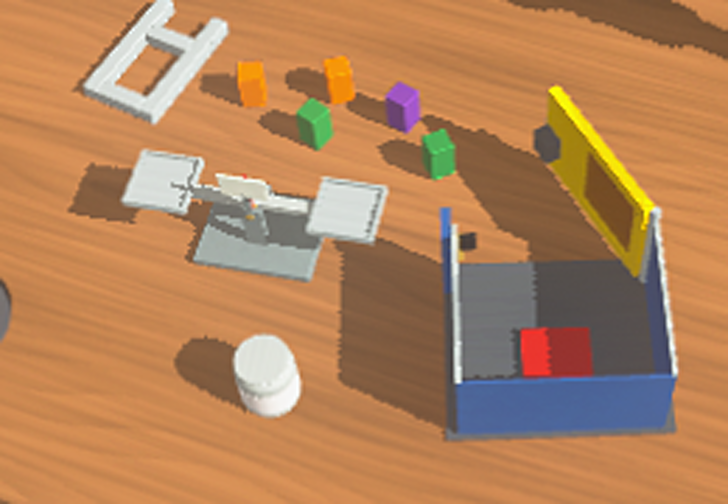

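View pics/crop_top.png

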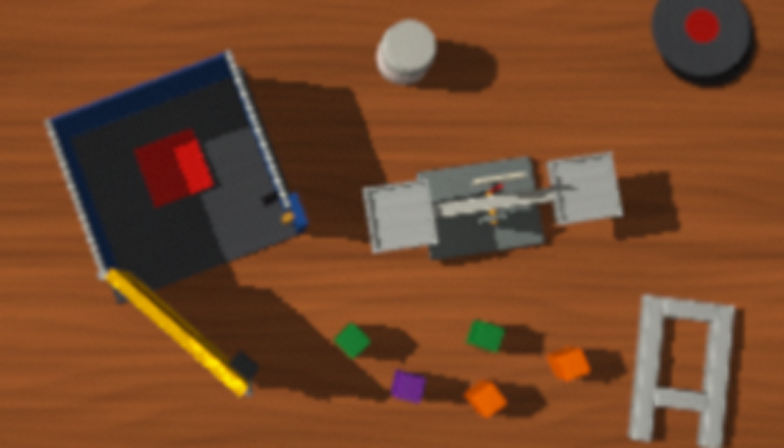

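```bash
cat >> m.py <<'E'
def go(pos,ang=None,pitch=None):
    """print shift in tool mm and rz deg to get tcp pos with tool pointing down and jaw (tool y) axis at world angle ang deg (mod 180)"""
    s=get_state();w,x,y,z=s['orientation'];Q=R.from_quat([x,y,z,w]);M=Q.as_matrix()
    d=M.T@(np.array(pos)-s['tcp_pos'])*1000
    out=dict(shift=d.round(1),dist=np.linalg.norm(d).round(0))
    if ang is not None:
        ca=np.degrees(np.arctan2(M[1,1],M[0,1]))
        best=None
        for k in (0,180,-180,360,-360):
            a=np.radians(ang+k)
            yv=np.array([np.cos(a),np.sin(a),0]);zv=np.array([0,0,-1.]);xv=np.cross(yv,zv)
            T=np.c_[xv,yv,zv]
            rv=np.degrees(R.from_matrix(M.T@T).as_rotvec())
            if best is None or np.linalg.norm(rv)<np.linalg.norm(best): best=rv
        out['rot']=best.round(1);out['jaw_now']=round(ca,1)
    out['joints']=s['joint_pos'].round(2);out['tcp']=s['tcp_pos'].round(4);out['F']=s['wrist_force'].round(2);out['gap']=round(float(s['finger_gap']),4);out['t']=round(float(s['clock']),2)
    print(out)
E
python3 - <<'E'
from m import *
for n in ['scene','top']:
    p=np.load(n+'0.npy',allow_pickle=True).item();C=cloud(p)
    hsv=cv2.cvtColor(p['image'],cv2.COLOR_RGB2HSV)
    m=((hsv[...,1]<60)&(C[...,2]>0.06)&(C[...,2]<0.09)&(C[...,0]>.48)&(C[...,0]<.7)&(C[...,1]<-.05)&(C[...,1]>-.42)).astype(np.uint8)
    m=cv2.erode(m,np.ones((5,5),np.uint8)) ;m=cv2.dilate(m,np.ones((5,5),np.uint8))
    nn,l,st,ce=cv2.connectedComponentsWithStats(m)
    for i in range(1,nn):
        if st[i,4]<60: continue
        P=C[l==i];rc=cv2.minAreaRect((P[:,:2]*1000).astype(np.float32));print(n,'pan',ce[i].round(),st[i,4],np.round(rc[0]),np.round(rc[1]),round(rc[2]),P[:,2].mean().round(3),P.mean(0).round(3))
    # bay walls tops
    m=((C[...,2]>0.1)&(C[...,2]<0.122)&(C[...,0]>.46)&(C[...,0]<.75)&(C[...,1]>-.03)&(C[...,1]<.26))
    P=C[m];rc=cv2.minAreaRect((P[:,:2]*1000).astype(np.float32));print(n,'bay',len(P),np.round(rc[0]),np.round(rc[1]),round(rc[2]))
    # gate top
    m=((C[...,2]>0.125)&(C[...,2]<0.145)&(C[...,0]>.3)&(C[...,0]<.55)&(C[...,1]>0)&(C[...,1]<.26)&(hsv[...,1]>150)&(hsv[...,0]>20)&(hsv[...,0]<34))
    P=C[m];rc=cv2.minAreaRect((P[:,:2]*1000).astype(np.float32));print(n,'gate',len(P),cv2.boxPoints(rc).round())
go([0.43,-0.15,0.25],71)
E
```

```text
scene pan [150. 175.] 507 [ 593. -314.] [72. 96.] 12 0.075 [ 0.596 -0.323  0.075]
scene pan [211. 185.] 555 [ 571. -156.] [ 72. 118.] 10 0.074 [ 0.569 -0.14   0.074]
scene bay 596 [594.  99.] [238. 214.] 23
scene gate 268 [[384.  35.]
 [396.  25.]
 [512. 160.]
 [499. 170.]]
top pan [369. 187.] 481 [ 595. -327.] [66. 69.] 9 0.074 [ 0.594 -0.329  0.074]
top pan [303. 197.] 529 [ 565. -134.] [67. 80.] 6 0.074 [ 0.565 -0.131  0.074]
top bay 402 [593. 105.] [235. 215.] 25
top gate 276 [[381.  37.]
 [390.  29.]
 [506. 164.]
 [497. 172.]]
{'shift': array([-455.4, -576.3,  -51.3]), 'dist': np.float64(736.0), 'rot': array([ 0. ,  0. , -0.1]), 'jaw_now': np.float64(70.9), 'joints': array([ 1.1 ,  0.31,  0.05,  1.3 , -0.  ,  1.43]), 'tcp': array([0.1879, 0.5435, 0.1987]), 'F': array([0.03, 0.24, 0.78]), 'gap': 0.0854, 't': 1.2}
```

arm_command(
  motion=[
    {"x": -45, "y": -27, "z": -10},
    {"x": -93, "y": -54, "z": -20},
    {"x": -140, "y": -80, "z": -30},
    {"x": -187, "y": -107, "z": -40},
    {"x": -234, "y": -134, "z": -51},
    {"x": -280, "y": -161, "z": -51},
    {"x": -302, "y": -213, "z": -51},
    {"x": -324, "y": -265, "z": -51},
    {"x": -346, "y": -317, "z": -51},
    {"x": -368, "y": -369, "z": -51},
  ],
)

```text
invalid input at $.motion[0]: expected keys x, y, z, rx, ry, rz, hand
```

arm_command(
  motion=[
    {"x": -22, "y": -52},
    {"x": -44, "y": -104},
    {"x": -66, "y": -156},
    {"x": -87, "y": -207},
    {"x": -87, "y": -207},
  ],
)

```text
invalid input at $.motion[0]: expected keys x, y, z, rx, ry, rz, hand
```

Run:
```python
from m import *
p=shot('wrist','w1.png');np.save('w1.npy',p,allow_pickle=True)
for nm,lo,hi in [('green',(45,80,40),(80,255,255)),('purple',(125,60,40),(160,255,255))]:
    for ce,k,P in blobs(p,lo,hi,-0.01,0.16,30):
        T=P[P[:,2]>np.percentile(P[:,2],95)-0.006]
        rc=cv2.minAreaRect((T[:,:2]*1000).astype(np.float32))
        print(nm,ce.round(0),k,'z',T[:,2].mean().round(4),'rect',np.round(rc[0],1),np.round(rc[1],0),round(rc[2],1))
go([0.436,-0.228,0.12],71)
```

```text
{'shift': array([-486.5, -648.1,   78.7]), 'dist': np.float64(814.0), 'rot': array([ 0. ,  0. , -0.1]), 'jaw_now': np.float64(70.9), 'joints': array([1.1 , 0.31, 0.05, 1.3 , 0.  , 1.43]), 'tcp': array([0.1879, 0.5435, 0.1987]), 'F': array([-0.23,  0.62, -0.  ]), 'gap': 0.0856, 't': 1.25}
```

View pics/w1.png

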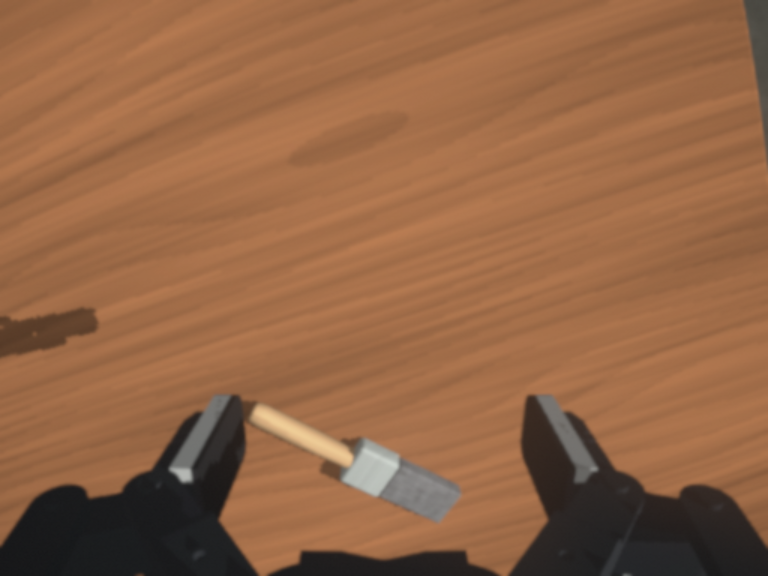

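arm_command(
  motion=[
    {"x": -45, "y": -27, "z": -10, "rx": 0, "ry": 0, "rz": 0, "hand": -1},
    {"x": -93, "y": -54, "z": -20, "rx": 0, "ry": 0, "rz": 0, "hand": -1},
    {"x": -140, "y": -80, "z": -30, "rx": 0, "ry": 0, "rz": 0, "hand": -1},
    {"x": -187, "y": -107, "z": -40, "rx": 0, "ry": 0, "rz": 0, "hand": -1},
    {"x": -234, "y": -134, "z": -51, "rx": 0, "ry": 0, "rz": 0, "hand": -1},
    {"x": -280, "y": -161, "z": -51, "rx": 0, "ry": 0, "rz": 0, "hand": -1},
    {"x": -302, "y": -213, "z": -51, "rx": 0, "ry": 0, "rz": 0, "hand": -1},
    {"x": -324, "y": -265, "z": -51, "rx": 0, "ry": 0, "rz": 0, "hand": -1},
    {"x": -346, "y": -317, "z": -51, "rx": 0, "ry": 0, "rz": 0, "hand": -1},
    {"x": -368, "y": -369, "z": -51, "rx": 0, "ry": 0, "rz": 0, "hand": -1},
  ],
)

```text
clock: 2.5
tcp_pos: [0.4151, 0.0728, 0.2499]
orientation: [0.001, 0.165, 0.986, 0.0]
wrist_force: [0.6, -0.1, 1.1]
finger_gap: 0.0857
```

arm_command(
  motion=[
    {"x": -22, "y": -52, "z": 0, "rx": 0, "ry": 0, "rz": 0, "hand": -1},
    {"x": -44, "y": -104, "z": 0, "rx": 0, "ry": 0, "rz": 0, "hand": -1},
    {"x": -66, "y": -156, "z": 0, "rx": 0, "ry": 0, "rz": 0, "hand": -1},
    {"x": -87, "y": -207, "z": 0, "rx": 0, "ry": 0, "rz": 0, "hand": -1},
    {"x": -87, "y": -207, "z": 0, "rx": 0, "ry": 0, "rz": 0, "hand": -1},
  ],
)

```text
clock: 3.12
tcp_pos: [0.4298, -0.1531, 0.2493]
orientation: [0.0, 0.169, 0.986, -0.0]
wrist_force: [-0.9, 0.6, 0.4]
finger_gap: 0.0855
```

Run:
```python
from m import *
p=shot('wrist','w1b.png');np.save('w1.npy',p,allow_pickle=True)
for nm,lo,hi in [('green',(45,80,40),(80,255,255)),('purple',(125,60,40),(160,255,255))]:
    for ce,k,P in blobs(p,lo,hi,-0.01,0.16,30):
        T=P[P[:,2]>np.percentile(P[:,2],95)-0.006]
        rc=cv2.minAreaRect((T[:,:2]*1000).astype(np.float32))
        print(nm,ce.round(0),k,'z',T[:,2].mean().round(4),'rect',np.round(rc[0],1),np.round(rc[1],0),round(rc[2],1))
go([0.436,-0.228,0.12],71)
```

```text
green [313. 141.] 683 z 0.0492 rect [431.  -82.4] [28. 27.] 44.6
green [200. 184.] 718 z 0.0492 rect [ 436.4 -227.8] [28. 27.] 70.3
purple [250. 119.] 636 z 0.0492 rect [ 382.3 -143.1] [28. 27.] 76.7
{'shift': array([-31.7, -70.5, 129.3]), 'dist': np.float64(151.0), 'rot': array([ 0. , -0. , -0.3]), 'jaw_now': np.float64(70.7), 'joints': array([-0.52,  0.07, -0.13,  1.37,  0.  , -0.18]), 'tcp': array([ 0.4295, -0.151 ,  0.2494]), 'F': array([-1.1 ,  0.34, -0.97]), 'gap': 0.0852, 't': 3.17}
```

View pics/w1b.png

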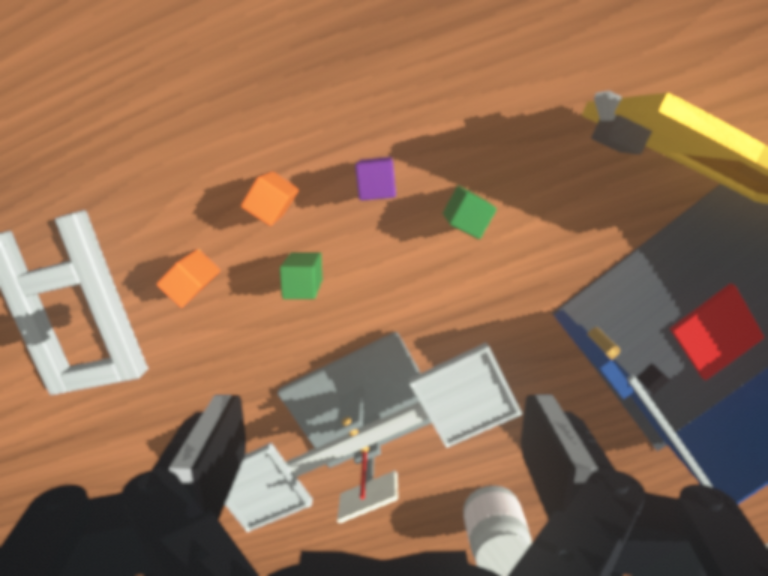

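arm_command(
  motion=[
    {"x": -16, "y": -35, "z": 40, "rx": 0, "ry": 0, "rz": 0, "hand": -0.6},
    {"x": -32, "y": -70, "z": 80, "rx": 0, "ry": 0, "rz": 0, "hand": -0.6},
    {"x": -32, "y": -70, "z": 130, "rx": 0, "ry": 0, "rz": 0, "hand": -0.6},
    {"x": -32, "y": -70, "z": 165, "rx": 0, "ry": 0, "rz": 0, "hand": -0.6},
    {"x": -32, "y": -70, "z": 165, "rx": 0, "ry": 0, "rz": 0, "hand": -0.6},
  ],
)

```text
clock: 3.8
tcp_pos: [0.4351, -0.2231, 0.0824]
orientation: [-0.003, 0.165, 0.986, 0.002]
wrist_force: [0.8, 0.2, 0.8]
finger_gap: 0.0683
```

Run:
```python
from m import *
p=np.load('w1.npy',allow_pickle=True).item();C=cloud(p)
hsv=cv2.cvtColor(p['image'],cv2.COLOR_RGB2HSV)
m=((hsv[...,1]<60)&(C[...,2]>0.06)&(C[...,2]<0.085)&(C[...,0]>.48)&(C[...,0]<.7)&(C[...,1]<-.05)&(C[...,1]>-.42)).astype(np.uint8)
m=cv2.morphologyEx(m,cv2.MORPH_OPEN,np.ones((15,15),np.uint8))
nn,l,st,ce=cv2.connectedComponentsWithStats(m)
for i in range(1,nn):
    if st[i,4]<60: continue
    P=C[l==i];rc=cv2.minAreaRect((P[:,:2]*1000).astype(np.float32));print('pan',ce[i].round(),st[i,4],np.round(rc[0]),np.round(rc[1]),round(rc[2]),P[:,2].mean().round(3))
go([0.4364,-0.2278,0.018],70.3)
```

```text
pan [310. 263.] 2650 [ 565. -135.] [69. 76.] 9 0.074
pan [176. 325.] 1663 [ 597. -324.] [53. 91.] 48 0.074
{'shift': array([-3.1, -4.1, 64.4]), 'dist': np.float64(65.0), 'rot': array([ 0.1, -0.3,  0.7]), 'jaw_now': np.float64(71.0), 'joints': array([-0.64,  0.22, -0.37,  0.98,  0.  , -0.31]), 'tcp': array([ 0.4351, -0.2231,  0.0824]), 'F': array([0.83, 0.21, 0.77]), 'gap': 0.0683, 't': 3.8}
```

arm_command(
  motion=[
    {"x": -1, "y": -1, "z": 0, "rx": 0, "ry": 0, "rz": 0, "hand": -0.6},
    {"x": -1, "y": -1, "z": 0, "rx": 0, "ry": 0, "rz": 0, "hand": -0.6},
  ],
)

```text
clock: 4.05
tcp_pos: [0.4393, -0.2281, 0.0868]
orientation: [0.002, 0.165, 0.986, -0.001]
wrist_force: [-0.2, -0.8, -0.7]
finger_gap: 0.0683
```

Run:
```python
from m import *
p=shot('wrist','w2.png')
for nm,lo,hi in [('green',(45,80,40),(80,255,255))]:
    for ce,k,P in blobs(p,lo,hi,-0.01,0.16,30):
        T=P[P[:,2]>np.percentile(P[:,2],95)-0.006]
        rc=cv2.minAreaRect((T[:,:2]*1000).astype(np.float32))
        print(nm,ce.round(0),k,'z',T[:,2].mean().round(4),'rect',np.round(rc[0],1),np.round(rc[1],0),round(rc[2],1))
go([0.4364,-0.2278,0.018],70.3)
```

```text
green [446. 132.] 2820 z 0.049 rect [432.2 -82.4] [29. 28.] 44.1
green [254. 202.] 1982 z 0.0491 rect [ 436.6 -228.3] [27. 28.] 71.5
{'shift': array([ 2.9, -0.6, 68.5]), 'dist': np.float64(69.0), 'rot': array([-0.1,  0.2,  0.7]), 'jaw_now': np.float64(71.0), 'joints': array([-0.64,  0.22, -0.36,  0.98,  0.  , -0.31]), 'tcp': array([ 0.4391, -0.228 ,  0.0865]), 'F': array([ 0.8 ,  0.42, -0.74]), 'gap': 0.0684, 't': 4.1}
```

View pics/w2.png

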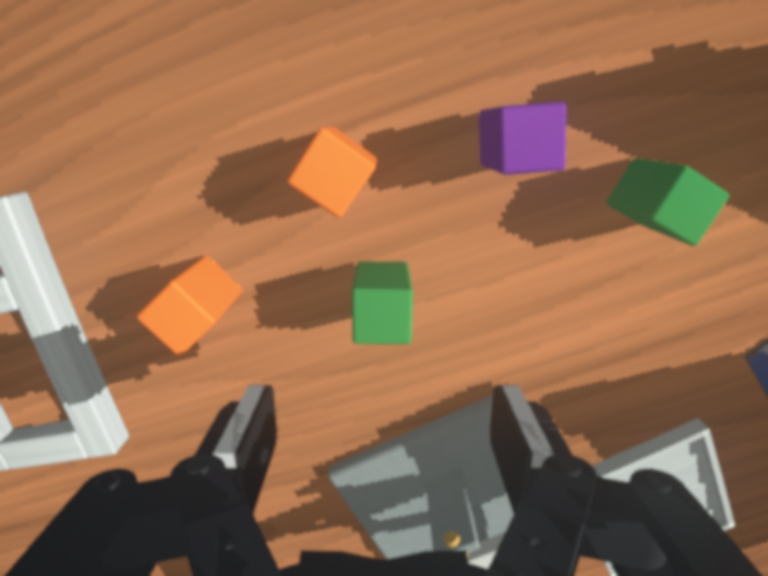

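arm_command(
  motion=[
    {"x": 2, "y": 0, "z": 40, "rx": 0, "ry": 0, "rz": 0, "hand": -0.6},
    {"x": 2, "y": 0, "z": 68, "rx": 0, "ry": 0, "rz": 0, "hand": -0.6},
    {"x": 2, "y": 0, "z": 68, "rx": 0, "ry": 0, "rz": 0, "hand": -0.6},
    {"x": 2, "y": 0, "z": 68, "rx": 0, "ry": 0, "rz": 0, "hand": 1},
    {"x": 2, "y": 0, "z": 68, "rx": 0, "ry": 0, "rz": 0, "hand": 1},
    {"x": 2, "y": 0, "z": 68, "rx": 0, "ry": 0, "rz": 0, "hand": 1},
    {"x": 2, "y": 0, "z": 68, "rx": 0, "ry": 0, "rz": 0, "hand": 1},
    {"x": 2, "y": 0, "z": 68, "rx": 0, "ry": 0, "rz": 0, "hand": 1},
  ],
  force=40,
)

```text
clock: 5.1
tcp_pos: [0.4379, -0.2258, 0.0192]
orientation: [0.002, 0.165, 0.986, 0.001]
wrist_force: [0.1, 7.3, 16.3]
finger_gap: -0.0
```

Run:
```python
from m import *
go([0.595,-0.326,0.16],8)
```

```text
{'shift': array([-181.8,  -43.2, -140.2]), 'dist': np.float64(234.0), 'rot': array([ 0.3,  0.1, 63. ]), 'jaw_now': np.float64(71.0), 'joints': array([-0.64,  0.29, -0.46,  0.82,  0.  , -0.31]), 'tcp': array([ 0.4379, -0.2258,  0.0192]), 'F': array([ 0.06,  7.3 , 16.32]), 'gap': -0.0, 't': 5.1}
```

Run:
```python
from m import *
p=shot('wrist','w3.png');q=shot('scene','s3.png',1)
img=cv2.cvtColor(q['image'],cv2.COLOR_RGB2BGR)[90:230,130:300]
cv2.imwrite('pics/s3c.png',cv2.resize(img,None,fx=4,fy=4))
```

```text
(no output)
```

View pics/w3.png

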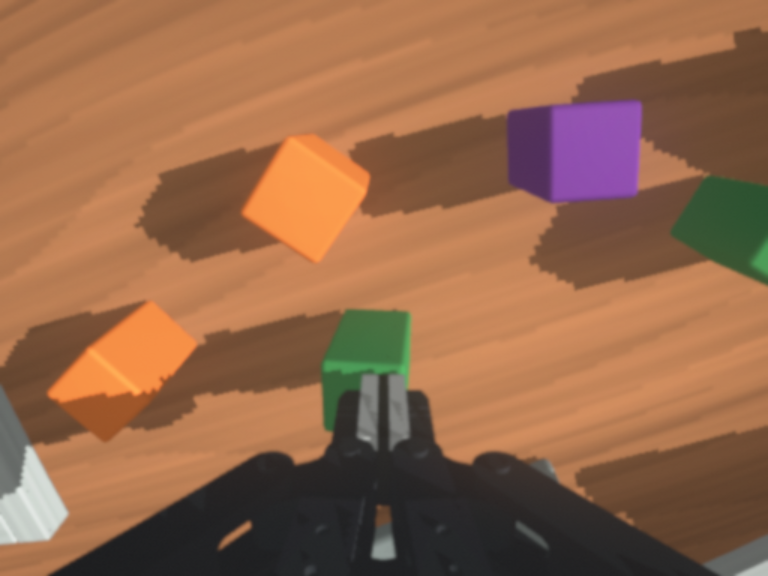

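View pics/s3c.png

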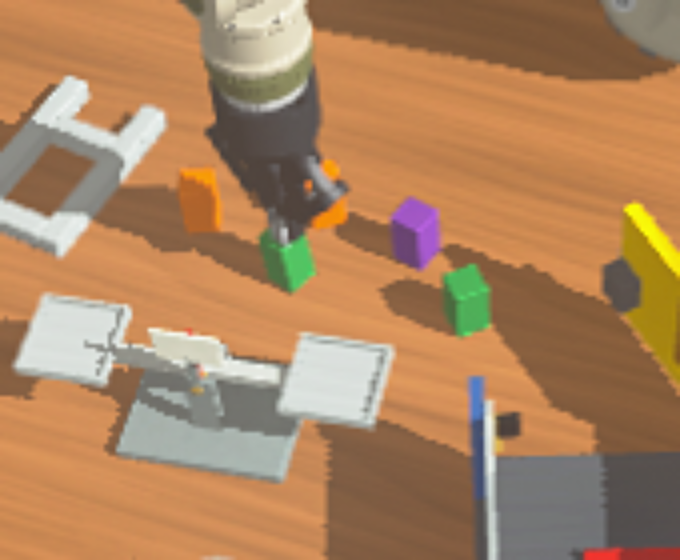

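Run:
```python
from m import *
s=get_state();print(s['tcp_pos'],s['wrist_force'],s['finger_gap'],s['tau'].round(2),s['orientation'])
p=shot('wrist');C=cloud(p)
M=cv2.Rodrigues(np.array(p['rvec'],float))[0];print('wcam',-M.T@np.array(p['tvec']).ravel(), M[2])
print('tcp px',proj(p,s['tcp_pos']))
for u,v in [(247,262),(265,262),(245,255),(266,255),(250,235),(235,250),(250,215),(222,270)]: print(u,v,C[v,u].round(3))
q=shot('scene');Q=cloud(q);print('tcp px scene',proj(q,s['tcp_pos']))
for nm,P in [('s',q),('w',p)]:
  for ce,k,B in blobs(P,(45,80,40),(80,255,255),-0.01,0.16,20):
    print(nm,ce.round(),k,B.min(0).round(3),B.max(0).round(3))
img=cv2.cvtColor(q['image'],cv2.COLOR_RGB2BGR)[130:180,180:230]
cv2.imwrite('pics/s3d.png',cv2.resize(img,None,fx=11,fy=11,interpolation=cv2.INTER_NEAREST))
for v in range(140,166,2): print(v,[tuple(Q[v,u].round(3)) for u in (200,203)])
```

```text
[ 0.43786719 -0.225843    0.01921403] [-0.39958209  7.29811328 16.86550816] 2.342873780271248e-05 [ -3.27 -34.21  22.17  -2.01  -1.87  -0.  ] [0.00227149 0.16497733 0.98629413 0.00110046]
wcam [ 0.35726802 -0.1990531   0.19357291] [ 0.31092481 -0.10495983 -0.94462119]
tcp px [[256.13488576 237.82066285]]
247 262 [ 0.426 -0.226  0.067]
265 262 [ 0.428 -0.219  0.067]
245 255 [ 0.425 -0.227  0.06 ]
266 255 [ 0.428 -0.218  0.06 ]
250 235 [ 0.425 -0.225  0.042]
235 250 [ 0.427 -0.233  0.05 ]
250 215 [ 0.424 -0.225  0.017]
222 270 [ 0.435 -0.243  0.049]
tcp px scene [[203.11464283 155.1216461 ]]
s [202. 155.] 126 [ 0.43  -0.247  0.004] [ 0.457 -0.212  0.057]
s [246. 165.] 154 [ 0.382 -0.098  0.   ] [ 0.458 -0.064  0.055]
w [486. 150.] 3051 [ 0.413 -0.102  0.   ] [ 0.446 -0.082  0.051]
w [242. 236.] 2628 [ 0.419 -0.249  0.004] [ 0.444 -0.213  0.078]
140 [(np.float64(0.458), np.float64(-0.216), np.float64(0.119)), (np.float64(0.444), np.float64(-0.214), np.float64(0.104))]
142 [(np.float64(0.451), np.float64(-0.221), np.float64(0.099)), (np.float64(0.451), np.float64(-0.211), np.float64(0.10
[... 673 characters left out ...]
.float64(0.037)), (np.float64(0.447), np.float64(-0.22), np.float64(0.038))]
156 [(np.float64(0.456), np.float64(-0.227), np.float64(0.036)), (np.float64(0.451), np.float64(-0.219), np.float64(0.033))]
158 [(np.float64(0.454), np.float64(-0.229), np.float64(0.022)), (np.float64(0.451), np.float64(-0.22), np.float64(0.022))]
160 [(np.float64(0.453), np.float64(-0.231), np.float64(0.011)), (np.float64(0.455), np.float64(-0.219), np.float64(0.018))]
162 [(np.float64(0.454), np.float64(-0.232), np.float64(0.001)), (np.float64(0.453), np.float64(-0.221), np.float64(0.004))]
164 [(np.float64(0.459), np.float64(-0.23), np.float64(-0.002)), (np.float64(0.457), np.float64(-0.22), np.float64(-0.001))]
```

View pics/s3d.png

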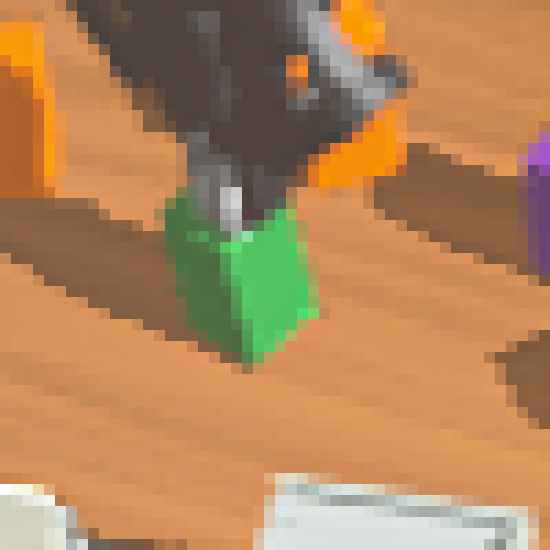

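Run:
```python
from m import *
s=get_state();w,x,y,z=s['orientation'];M=R.from_quat([x,y,z,w]).as_matrix()
p=shot('wrist')
for pt in [(11,34,-9),(11,-34,-9),(-11,34,-9),(0,34,-9),(11,34,-40),(11,34,-60),(11,0,0),(11,0,-20),(11,0,-30)]:
    print(pt,proj(p,s['tcp_pos']+M@np.array(pt)/1000).round(0)*1.5)
```

```text
(11, 34, -9) [[477.  340.5]]
(11, -34, -9) [[291.  340.5]]
(-11, 34, -9) [[474. 393.]]
(0, 34, -9) [[475.5 367.5]]
(11, 34, -40) [[495. 381.]]
(11, 34, -60) [[510. 417.]]
(11, 0, 0) [[384. 330.]]
(11, 0, -20) [[384.  352.5]]
(11, 0, -30) [[384. 366.]]
```

arm_command(
  motion=[
    {"x": 0, "y": 0, "z": -30, "rx": 0, "ry": 0, "rz": 0, "hand": 1},
    {"x": 0, "y": 0, "z": -60, "rx": 0, "ry": 0, "rz": 0, "hand": 1},
    {"x": 0, "y": 0, "z": -60, "rx": 0, "ry": 0, "rz": 0, "hand": 1},
    {"x": 0, "y": 0, "z": -60, "rx": 0, "ry": 0, "rz": 0, "hand": 1},
  ],
)

```text
clock: 5.85
tcp_pos: [0.4357, -0.2267, 0.0764]
orientation: [0.0, 0.166, 0.986, 0.0]
wrist_force: [-0.2, -1.0, 0.1]
finger_gap: -0.0
```

Run:
```python
from m import *
s=get_state();print(s['tcp_pos'],s['wrist_force'],s['finger_gap'])
p=shot('wrist','w4.png');q=shot('scene')
print(proj(q,s['tcp_pos']),proj(p,s['tcp_pos']))
for ce,k,B in blobs(p,(45,80,40),(80,255,255),-0.01,0.16,20):
    T=B[B[:,2]>np.percentile(B[:,2],95)-0.006]
    rc=cv2.minAreaRect((T[:,:2]*1000).astype(np.float32))
    print(ce.round(0),k,'z',T[:,2].mean().round(4),'rect',np.round(rc[0],1),np.round(rc[1],0),round(rc[2],1))
img=cv2.cvtColor(q['image'],cv2.COLOR_RGB2BGR)
c=tuple(proj(q,s['tcp_pos'])[0].round().astype(int))
print(c)
img=img[110:180,165:250].copy()
img=cv2.resize(img,None,fx=8,fy=8,interpolation=cv2.INTER_NEAREST)
cv2.circle(img,((c[0]-165)*8,(c[1]-110)*8),6,(255,0,255),2)
cv2.imwrite('pics/s4.png',img)
```

```text
[ 0.43567429 -0.22665099  0.07642215] [-0.20466873 -1.02815023  0.07045067] -4.869569750155092e-05
[[201.1948006  142.85886802]] [[256.14568541 237.75373087]]
[452. 140.] 3068 z 0.049 rect [432.2 -82.6] [29. 28.] 44.4
[254. 213.] 2202 z 0.0492 rect [ 436.7 -228.3] [27. 28.] 70.1
(np.int64(201), np.int64(143))
```

View pics/s4.png

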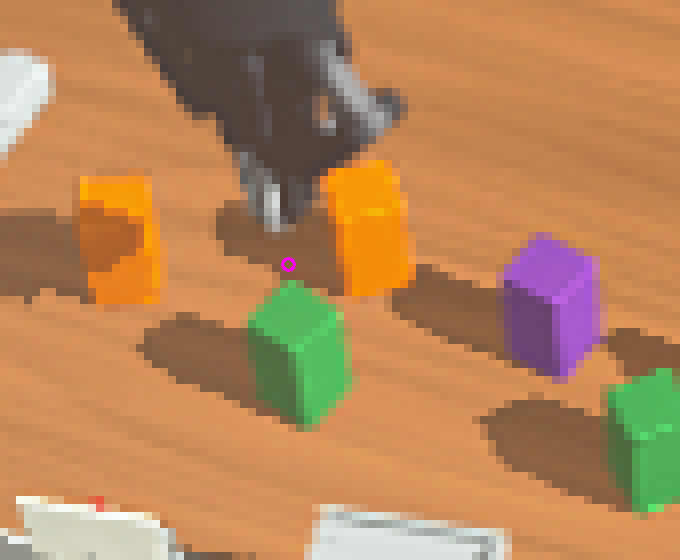

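View pics/w4.png

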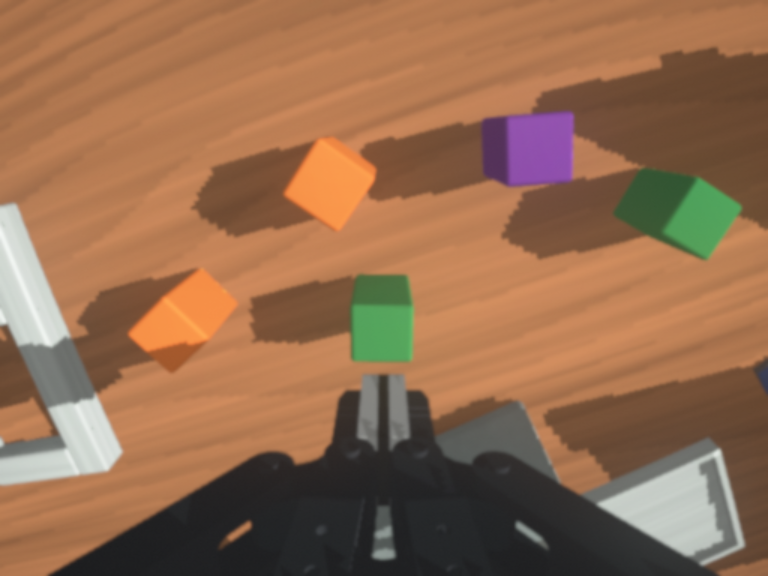

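Run:
```python
from m import *
s=get_state();w,x,y,z=s['orientation'];M=R.from_quat([x,y,z,w]).as_matrix()
for n in ['scene','wrist','top']:
    p=shot(n);C=cloud(p)
    L=(C-s['tcp_pos'])@M*1000
    m=(abs(L[...,0])<40)&(abs(L[...,1])<12)&(L[...,2]>-90)&(L[...,2]<15)&(p['z_map']>0)&(C[...,2]>.06)
    P=L[m];print(n,len(P))
    if len(P):
        i=np.argsort(-P[:,2])[:12];print(P[i].round(0).tolist())
    print('tip guess px',[proj(p,s['tcp_pos']+M@np.array([a,0,-b])/1000).round(1)[0].tolist() for a in(-11,11) for b in (0,15,31)])
```

```text
scene 69
[[-10.0, -8.0, -36.0], [-9.0, 7.0, -36.0], [-6.0, 6.0, -38.0], [-9.0, -8.0, -39.0], [6.0, 11.0, -39.0], [-11.0, 2.0, -39.0], [-12.0, 8.0, -40.0], [-5.0, 5.0, -41.0], [-8.0, 12.0, -43.0], [-13.0, 0.0, -44.0], [1.0, 12.0, -44.0], [-11.0, 3.0, -45.0]]
tip guess px [[199.0, 145.1], [198.4, 141.9], [197.8, 138.5], [203.8, 140.7], [203.3, 137.5], [202.8, 134.1]]
wrist 5069
[[11.0, 4.0, -35.0], [11.0, -5.0, -36.0], [11.0, -2.0, -36.0], [11.0, -6.0, -36.0], [11.0, -1.0, -36.0], [11.0, -2.0, -36.0], [11.0, -4.0, -36.0], [11.0, 2.0, -36.0], [11.0, 1.0, -36.0], [11.0, -3.0, -36.0], [11.0, 5.0, -36.0], [11.0, -6.0, -36.0]]
tip guess px [[256.1, 254.6], [256.2, 267.7], [256.2, 284.0], [256.1, 220.4], [256.2, 231.4], [256.2, 245.2]]
top 0
tip guess px [[336.9, 237.2], [338.0, 237.3], [339.3, 237.5], [334.6, 244.3], [335.7, 244.6], [336.9, 244.8]]
```

arm_command(
  motion=[
    {"x": -1, "y": -1, "z": 0, "rx": 0, "ry": 0, "rz": 0, "hand": -0.6},
    {"x": -1, "y": -1, "z": 0, "rx": 0, "ry": 0, "rz": 0, "hand": -0.6},
    {"x": -1, "y": -1, "z": 0, "rx": 0, "ry": 0, "rz": 0, "hand": -0.6},
    {"x": -1, "y": -1, "z": 30, "rx": 0, "ry": 0, "rz": 0, "hand": -0.6},
    {"x": -1, "y": -1, "z": 60, "rx": 0, "ry": 0, "rz": 0, "hand": -0.6},
    {"x": -1, "y": -1, "z": 80, "rx": 0, "ry": 0, "rz": 0, "hand": -0.6},
    {"x": -1, "y": -1, "z": 90, "rx": 0, "ry": 0, "rz": 0, "hand": -0.6},
    {"x": -1, "y": -1, "z": 90, "rx": 0, "ry": 0, "rz": 0, "hand": -0.6},
    {"x": -1, "y": -1, "z": 90, "rx": 0, "ry": 0, "rz": 0, "hand": -0.6},
  ],
)

```text
clock: 7.22
tcp_pos: [0.4371, -0.2285, -0.0125]
orientation: [0.001, 0.166, 0.986, -0.0]
wrist_force: [0.1, -0.7, 0.2]
finger_gap: 0.0682
```

Run:
```python
from m import *
s=get_state();print(s['tcp_pos'],s['wrist_force'],s['finger_gap'])
p=shot('wrist','w5.png')
```

```text
[ 0.43711873 -0.22850164 -0.01253628] [ 0.07713216 -0.72954031  0.19124732] 0.06823406324981121
```

View pics/w5.png

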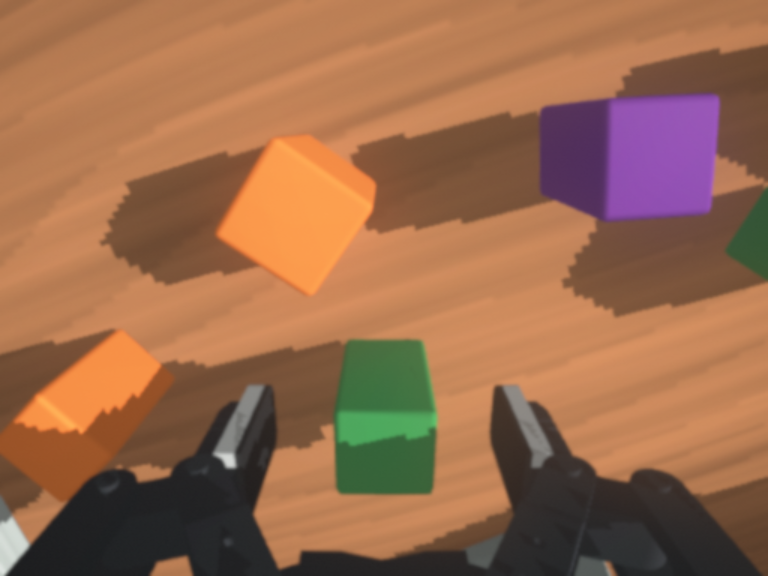

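Blank A, green at (385,415), sits between the fingers. The reported TCP is 12 mm below the bench with no contact, so the real fingertips are about 33 mm short of it. I'll allow for that. Closing and lifting next.

arm_command(
  motion=[
    {"x": 0, "y": 0, "z": 0, "rx": 0, "ry": 0, "rz": 0, "hand": 1},
    {"x": 0, "y": 0, "z": 0, "rx": 0, "ry": 0, "rz": 0, "hand": 1},
    {"x": 0, "y": 0, "z": 0, "rx": 0, "ry": 0, "rz": 0, "hand": 1},
    {"x": 0, "y": 0, "z": 0, "rx": 0, "ry": 0, "rz": 0, "hand": 1},
    {"x": 0, "y": 0, "z": -30, "rx": 0, "ry": 0, "rz": 0, "hand": 1},
    {"x": 0, "y": 0, "z": -70, "rx": 0, "ry": 0, "rz": 0, "hand": 1},
    {"x": 0, "y": 0, "z": -120, "rx": 0, "ry": 0, "rz": 0, "hand": 1},
    {"x": 0, "y": 0, "z": -140, "rx": 0, "ry": 0, "rz": 0, "hand": 1},
    {"x": 0, "y": 0, "z": -140, "rx": 0, "ry": 0, "rz": 0, "hand": 1},
  ],
  force=40,
)

```text
clock: 8.4
tcp_pos: [0.4372, -0.2286, 0.1276]
orientation: [0.001, 0.166, 0.986, -0.001]
wrist_force: [0.0, 0.1, -3.9]
finger_gap: 0.0274
```

Run:
```python
from m import *
p=shot('wrist','w6.png')
f=[]
for i in range(6): f.append(get_state()['wrist_force'][2]); viewer.read_camera('wrist')
print(np.round(f,2),np.mean(f))
for T in [(0.565,-0.133),(0.595,-0.326)]: go([*T,0.12],8)
```

```text
[-3.71 -2.75 -3.28 -2.59 -3.34 -3.03] -3.117858333467257
{'shift': array([-91.3, 131.6,   5.3]), 'dist': np.float64(160.0), 'rot': array([-0. , -0.1, 62.9]), 'jaw_now': np.float64(70.9), 'joints': array([-0.64,  0.19, -0.3 ,  1.08,  0.  , -0.31]), 'tcp': array([ 0.4357, -0.2275,  0.1254]), 'F': array([ 0.27,  0.25, -3.15]), 'gap': 0.0275, 't': 8.75}
{'shift': array([-182.7,  -41. ,    4.9]), 'dist': np.float64(187.0), 'rot': array([-0. , -0.1, 62.9]), 'jaw_now': np.float64(70.9), 'joints': array([-0.64,  0.19, -0.3 ,  1.08,  0.  , -0.31]), 'tcp': array([ 0.4357, -0.2275,  0.1254]), 'F': array([ 0.27,  0.25, -3.15]), 'gap': 0.0275, 't': 8.75}
```

View pics/w6.png

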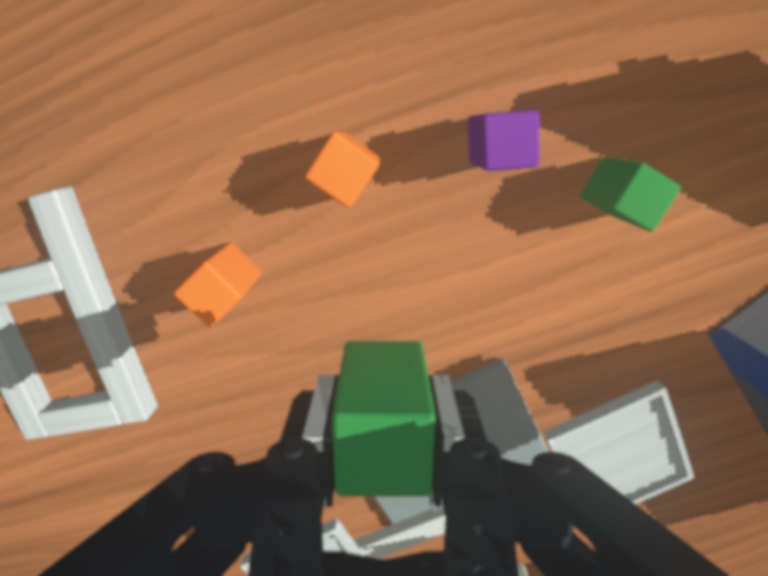

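arm_command(
  motion=[
    {"x": -15, "y": 22, "z": 0, "rx": 0, "ry": 0, "rz": 10.5, "hand": 1},
    {"x": -31, "y": 45, "z": 0, "rx": 0, "ry": 0, "rz": 21, "hand": 1},
    {"x": -46, "y": 67, "z": 0, "rx": 0, "ry": 0, "rz": 31.5, "hand": 1},
    {"x": -62, "y": 90, "z": 0, "rx": 0, "ry": 0, "rz": 42, "hand": 1},
    {"x": -77, "y": 112, "z": 0, "rx": 0, "ry": 0, "rz": 52.5, "hand": 1},
    {"x": -92, "y": 134, "z": 0, "rx": 0, "ry": 0, "rz": 63, "hand": 1},
    {"x": -92, "y": 134, "z": 0, "rx": 0, "ry": 0, "rz": 63, "hand": 1},
    {"x": -92, "y": 134, "z": 0, "rx": 0, "ry": 0, "rz": 63, "hand": 1},
  ],
)

```text
clock: 9.75
tcp_pos: [0.5665, -0.1314, 0.1259]
orientation: [-0.001, 0.656, 0.755, -0.0]
wrist_force: [-0.0, -0.8, -1.7]
finger_gap: 0.0275
```

Run:
```python
from m import *
p=shot('wrist','w7.png');q=shot('scene');C=cloud(p)
go([.566,-.131,.0635],8)
img=cv2.cvtColor(q['image'],cv2.COLOR_RGB2BGR)[100:230,120:290]
cv2.imwrite('pics/s7.png',cv2.resize(img,None,fx=4,fy=4))
```

```text
{'shift': array([ 0.8, -0.2, 62.8]), 'dist': np.float64(63.0), 'rot': array([-0.1, -0. , -0. ]), 'jaw_now': np.float64(8.0), 'joints': array([-0.37,  0.36, -0.07,  1.14, -0.  ,  1.07]), 'tcp': array([ 0.5664, -0.1318,  0.1263]), 'F': array([ 0.04,  0.17, -2.75]), 'gap': 0.0273, 't': 9.85}
```

View pics/w7.png

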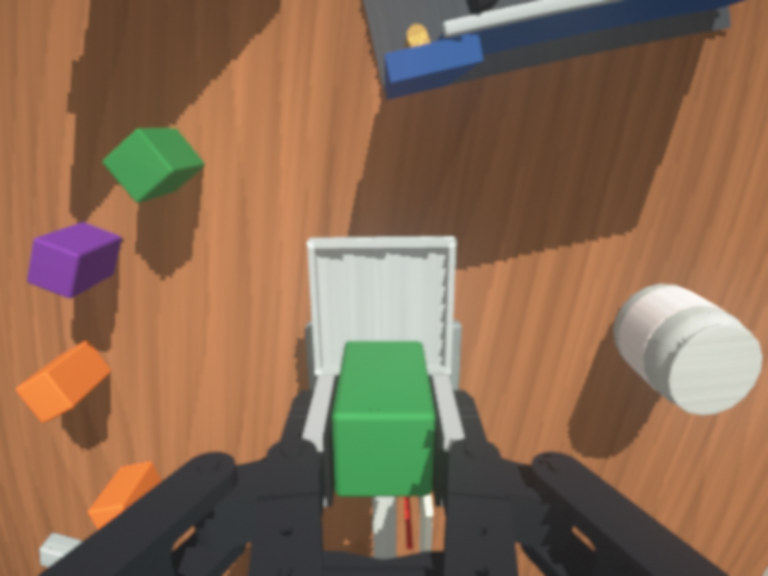

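View pics/s7.png

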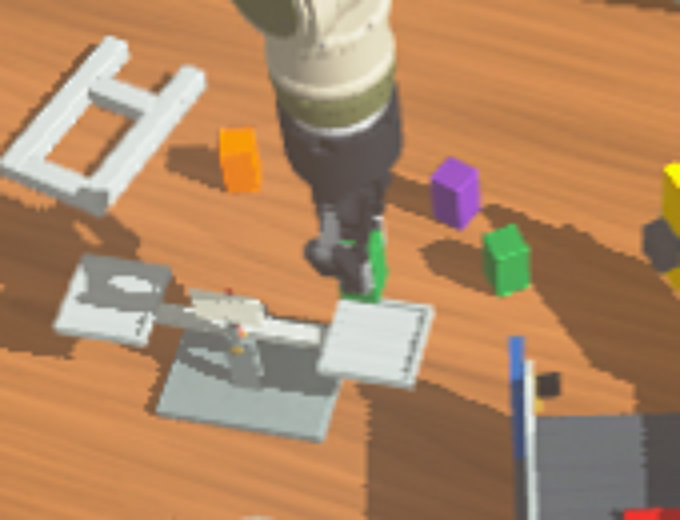

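arm_command(
  motion=[
    {"x": 1, "y": 0, "z": 20, "rx": 0, "ry": 0, "rz": 0, "hand": 1},
    {"x": 1, "y": 0, "z": 40, "rx": 0, "ry": 0, "rz": 0, "hand": 1},
    {"x": 1, "y": 0, "z": 54, "rx": 0, "ry": 0, "rz": 0, "hand": 1},
    {"x": 1, "y": 0, "z": 60, "rx": 0, "ry": 0, "rz": 0, "hand": 1},
    {"x": 1, "y": 0, "z": 64, "rx": 0, "ry": 0, "rz": 0, "hand": 1},
    {"x": 1, "y": 0, "z": 68, "rx": 0, "ry": 0, "rz": 0, "hand": 1},
    {"x": 1, "y": 0, "z": 68, "rx": 0, "ry": 0, "rz": 0, "hand": 1},
  ],
)

```text
clock: 10.72
tcp_pos: [0.5672, -0.1305, 0.0588]
orientation: [0.0, 0.656, 0.754, 0.0]
wrist_force: [-0.3, 0.3, -3.1]
finger_gap: 0.0276
```

Run:
```python
from m import *
p=shot('wrist','w8.png');q=shot('scene')
print(get_state()['wrist_force'])
go([.566,-.131,.0535],8)
img=cv2.cvtColor(q['image'],cv2.COLOR_RGB2BGR)[100:230,120:290]
cv2.imwrite('pics/s8.png',cv2.resize(img,None,fx=4,fy=4))
```

```text
[ 0.3333678   0.06967129 -1.81302602]
{'shift': array([-0.3, -1.4,  5.5]), 'dist': np.float64(6.0), 'rot': array([ 0. ,  0. , -0.1]), 'jaw_now': np.float64(7.9), 'joints': array([-0.36,  0.4 , -0.18,  0.99,  0.  ,  1.07]), 'tcp': array([ 0.5673, -0.1305,  0.059 ]), 'F': array([ 0.33,  0.07, -1.81]), 'gap': 0.0275, 't': 10.82}
```

View pics/s8.png

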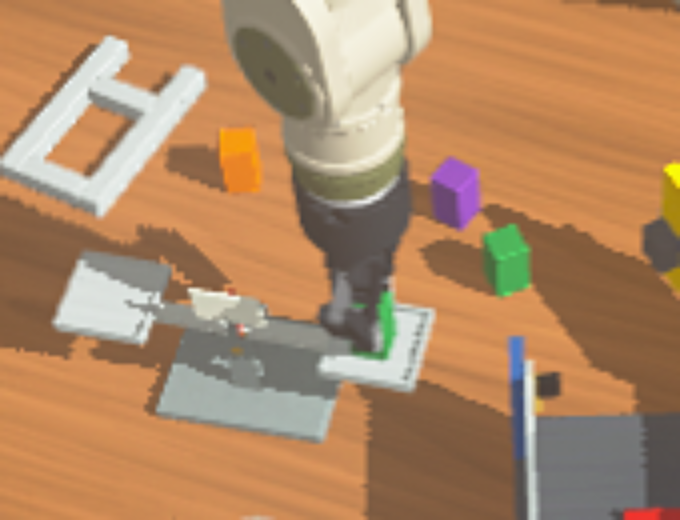

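View pics/w8.png

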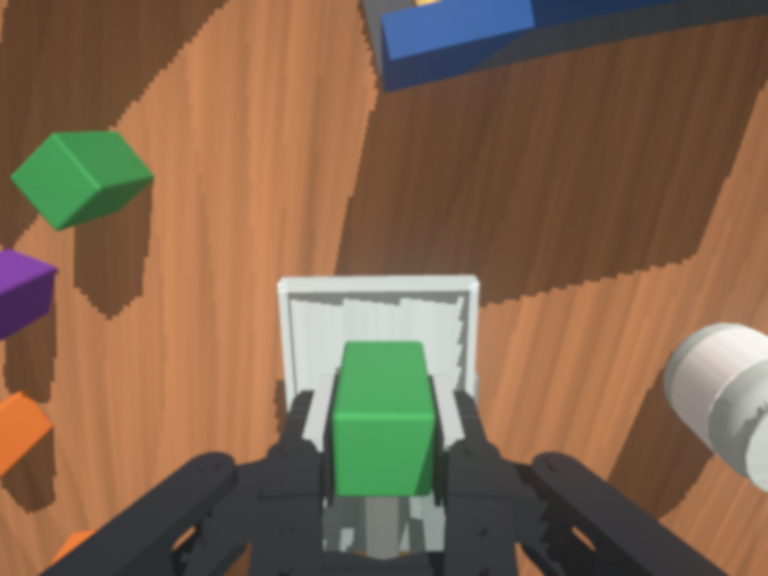

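arm_command(
  motion=[
    {"x": 0, "y": 0, "z": 3, "rx": 0, "ry": 0, "rz": 0, "hand": 1},
    {"x": 0, "y": 0, "z": 6, "rx": 0, "ry": 0, "rz": 0, "hand": 1},
    {"x": 0, "y": 0, "z": 6, "rx": 0, "ry": 0, "rz": 0, "hand": 1},
  ],
)

```text
clock: 11.2
tcp_pos: [0.5675, -0.1305, 0.0534]
orientation: [0.001, 0.656, 0.754, 0.0]
wrist_force: [-0.7, 0.4, 3.3]
finger_gap: 0.0272
```

Run:
```python
from m import *
go([.566,-.131,.0535],8)
q=shot('scene')
img=cv2.cvtColor(q['image'],cv2.COLOR_RGB2BGR)[130:230,120:250]
cv2.imwrite('pics/s9.png',cv2.resize(img,None,fx=5,fy=5))
```

```text
{'shift': array([-0.2, -1.6, -0.1]), 'dist': np.float64(2.0), 'rot': array([ 0.1,  0. , -0.1]), 'jaw_now': np.float64(7.9), 'joints': array([-0.36,  0.41, -0.19,  0.98,  0.  ,  1.07]), 'tcp': array([ 0.5675, -0.1305,  0.0534]), 'F': array([-0.74,  0.41,  3.25]), 'gap': 0.0272, 't': 11.2}
```

View pics/s9.png

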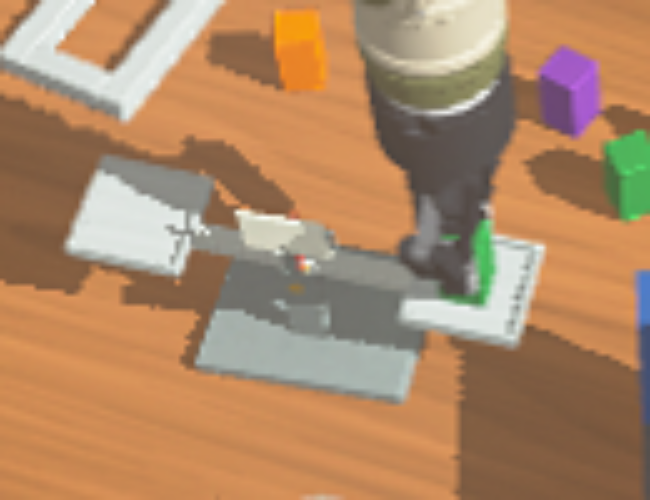

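Force has reversed to +3 N, so the pan is on its stop. Releasing and retreating upward, then back toward blank B.

arm_command(
  motion=[
    {"x": 0, "y": 0, "z": 0, "rx": 0, "ry": 0, "rz": 0, "hand": -0.6},
    {"x": 0, "y": 0, "z": 0, "rx": 0, "ry": 0, "rz": 0, "hand": -0.6},
    {"x": 0, "y": 0, "z": 0, "rx": 0, "ry": 0, "rz": 0, "hand": -0.6},
    {"x": 0, "y": 0, "z": -20, "rx": 0, "ry": 0, "rz": 0, "hand": -0.6},
    {"x": 0, "y": 0, "z": -70, "rx": 0, "ry": 0, "rz": 0, "hand": -0.6},
    {"x": 0, "y": 0, "z": -90, "rx": 0, "ry": 0, "rz": 0, "hand": -0.6},
    {"x": 0, "y": 0, "z": -90, "rx": 0, "ry": 0, "rz": 0, "hand": -0.6},
  ],
)

```text
clock: 12.12
tcp_pos: [0.5684, -0.131, 0.1445]
orientation: [0.002, 0.657, 0.754, 0.001]
wrist_force: [-0.0, 0.0, -0.2]
finger_gap: 0.0687
```

Run:
```python
from m import *
p=shot('wrist','w10.png')
go([0.4322,-0.0825,0.10],135)
go([0.4322,-0.0825,0.10],44.4)
for ce,k,B in blobs(p,(45,80,40),(80,255,255),-0.01,0.16,20):
    T=B[B[:,2]>np.percentile(B[:,2],95)-0.006]
    rc=cv2.minAreaRect((T[:,:2]*1000).astype(np.float32))
    print(ce.round(0),k,'z',T[:,2].mean().round(4),'rect',np.round(rc[0],1),np.round(rc[1],0),round(rc[2],1))
```

```text
{'shift': array([  66.3, -127.3,   42.7]), 'dist': np.float64(150.0), 'rot': array([ 0.1, -0. , 52.9]), 'jaw_now': np.float64(7.9), 'joints': array([-0.36,  0.35, -0.04,  1.18,  0.  ,  1.07]), 'tcp': array([ 0.5674, -0.1306,  0.1428]), 'F': array([ 0.12,  0.21, -0.54]), 'gap': 0.0685, 't': 12.18}
{'shift': array([  66.3, -127.3,   42.7]), 'dist': np.float64(150.0), 'rot': array([  0. ,   0. , -36.5]), 'jaw_now': np.float64(7.9), 'joints': array([-0.36,  0.35, -0.04,  1.18,  0.  ,  1.07]), 'tcp': array([ 0.5674, -0.1306,  0.1428]), 'F': array([ 0.12,  0.21, -0.54]), 'gap': 0.0685, 't': 12.18}
[107. 107.] 1855 z 0.0494 rect [433.3 -81.7] [28. 28.] 45.1
[254. 205.] 1967 z 0.1142 rect [ 566.2 -127.3] [26. 27.] 7.7
```

View pics/w10.png

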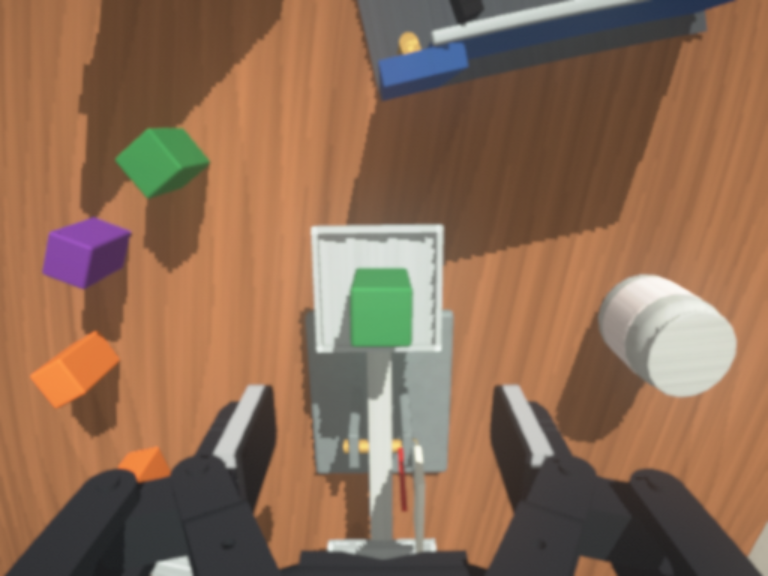

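arm_command(
  motion=[
    {"x": 13, "y": -25, "z": 0, "rx": 0, "ry": 0, "rz": 10.5, "hand": -0.6},
    {"x": 26, "y": -50, "z": 0, "rx": 0, "ry": 0, "rz": 21, "hand": -0.6},
    {"x": 40, "y": -76, "z": 10, "rx": 0, "ry": 0, "rz": 31.5, "hand": -0.6},
    {"x": 53, "y": -101, "z": 25, "rx": 0, "ry": 0, "rz": 42, "hand": -0.6},
    {"x": 66, "y": -127, "z": 43, "rx": 0, "ry": 0, "rz": 53, "hand": -0.6},
    {"x": 66, "y": -127, "z": 60, "rx": 0, "ry": 0, "rz": 53, "hand": -0.6},
    {"x": 66, "y": -127, "z": 60, "rx": 0, "ry": 0, "rz": 53, "hand": -0.6},
    {"x": 66, "y": -127, "z": 60, "rx": 0, "ry": 0, "rz": 53, "hand": -0.6},
  ],
)

```text
clock: 13.18
tcp_pos: [0.4322, -0.0827, 0.0824]
orientation: [-0.0, 0.924, 0.382, -0.0]
wrist_force: [-0.5, 0.7, 0.1]
finger_gap: 0.0684
```

Run:
```python
from m import *
p=shot('wrist','w11.png')
for ce,k,B in blobs(p,(45,80,40),(80,255,255),-0.01,0.16,20):
    T=B[B[:,2]>np.percentile(B[:,2],95)-0.006]
    rc=cv2.minAreaRect((T[:,:2]*1000).astype(np.float32))
    print(ce.round(0),k,'z',T[:,2].mean().round(4),'rect',np.round(rc[0],1),np.round(rc[1],0),round(rc[2],1))
go([0.4328,-0.082,-0.0125],135)
```

```text
[485. 132.] 3500 z 0.1121 rect [ 555.5 -122.2] [31. 15.] 57.9
[255. 204.] 2154 z 0.0494 rect [433.  -81.5] [28. 27.] 45.2
{'shift': array([ 0.7, -0.5, 95.3]), 'dist': np.float64(95.0), 'rot': array([ 0. , -0. , -0.1]), 'jaw_now': np.float64(-45.1), 'joints': array([-0.37,  0.13, -0.49,  0.95,  0.  ,  1.99]), 'tcp': array([ 0.4326, -0.0828,  0.0828]), 'F': array([-0.05, -0.69, -0.49]), 'gap': 0.0684, 't': 13.22}
```

View pics/w11.png

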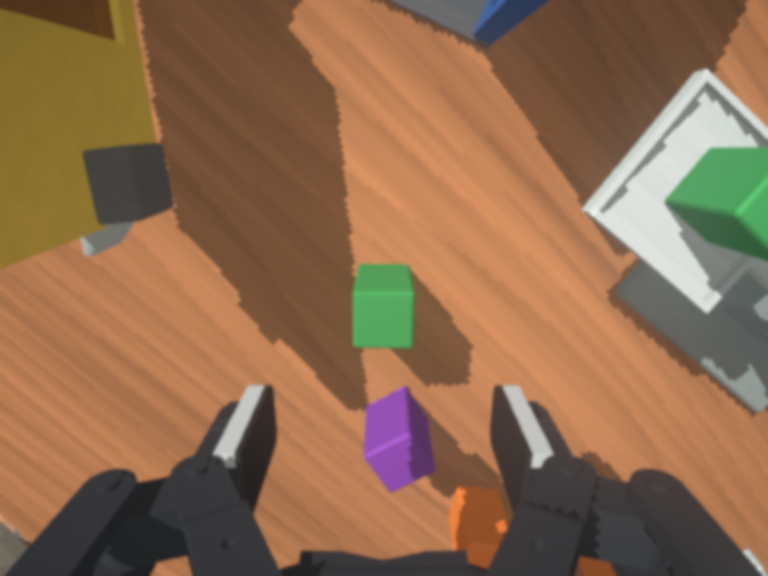

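arm_command(
  motion=[
    {"x": 1, "y": 0, "z": 40, "rx": 0, "ry": 0, "rz": 0, "hand": -0.6},
    {"x": 1, "y": 0, "z": 75, "rx": 0, "ry": 0, "rz": 0, "hand": -0.6},
    {"x": 1, "y": 0, "z": 95, "rx": 0, "ry": 0, "rz": 0, "hand": -0.6},
    {"x": 1, "y": 0, "z": 95, "rx": 0, "ry": 0, "rz": 0, "hand": -0.6},
    {"x": 1, "y": 0, "z": 95, "rx": 0, "ry": 0, "rz": 0, "hand": 1},
    {"x": 1, "y": 0, "z": 95, "rx": 0, "ry": 0, "rz": 0, "hand": 1},
    {"x": 1, "y": 0, "z": 95, "rx": 0, "ry": 0, "rz": 0, "hand": 1},
    {"x": 1, "y": 0, "z": 95, "rx": 0, "ry": 0, "rz": 0, "hand": 1},
    {"x": 1, "y": 0, "z": 40, "rx": 0, "ry": 0, "rz": 0, "hand": 1},
    {"x": 1, "y": 0, "z": -20, "rx": 0, "ry": 0, "rz": 0, "hand": 1},
  ],
  force=40,
)

```text
clock: 14.48
tcp_pos: [0.4317, -0.0815, 0.1034]
orientation: [-0.001, 0.924, 0.382, -0.001]
wrist_force: [1.9, -0.8, -2.1]
finger_gap: 0.0275
```

arm_command(
  motion=[
    {"x": 0, "y": 0, "z": -20, "rx": 0, "ry": 0, "rz": 0, "hand": 1},
    {"x": 0, "y": 0, "z": -30, "rx": 0, "ry": 0, "rz": 0, "hand": 1},
    {"x": 0, "y": 0, "z": -30, "rx": 0, "ry": 0, "rz": 0, "hand": 1},
  ],
)

```text
clock: 14.85
tcp_pos: [0.4328, -0.0819, 0.1326]
orientation: [0.0, 0.924, 0.382, 0.0]
wrist_force: [0.6, -0.3, -0.7]
finger_gap: 0.0274
```

Run:
```python
from m import *
f=[]
p=shot('wrist','w12.png')
for i in range(5): f.append(get_state()['wrist_force'][2]); viewer.read_camera('wrist')
print(np.round(f,2),np.mean(f))
go([0.594,-0.329,0.14],8)
```

```text
[-0.3  -1.91 -2.4  -0.72 -1.14] -1.2937290338480187
{'shift': array([-60.1, 289.4,  -8.9]), 'dist': np.float64(296.0), 'rot': array([ -0.1,  -0. , -53.1]), 'jaw_now': np.float64(-45.1), 'joints': array([-0.37,  0.09, -0.4 ,  1.08,  0.  ,  1.99]), 'tcp': array([ 0.4321, -0.0817,  0.1316]), 'F': array([-0.04,  0.02, -0.94]), 'gap': 0.0274, 't': 15.15}
```

View pics/w12.png

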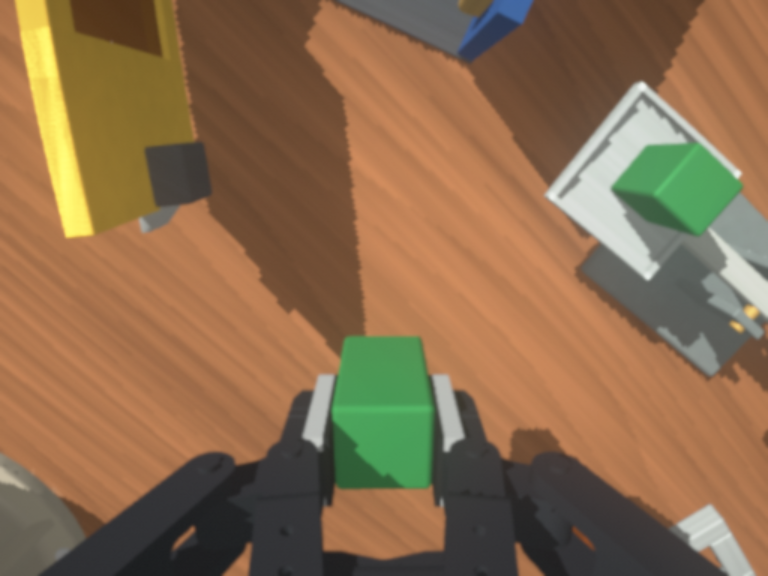

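arm_command(
  motion=[
    {"x": -10, "y": 48, "z": -5, "rx": 0, "ry": 0, "rz": -9, "hand": 1},
    {"x": -20, "y": 97, "z": -9, "rx": 0, "ry": 0, "rz": -18, "hand": 1},
    {"x": -30, "y": 145, "z": -9, "rx": 0, "ry": 0, "rz": -27, "hand": 1},
    {"x": -40, "y": 193, "z": -9, "rx": 0, "ry": 0, "rz": -36, "hand": 1},
    {"x": -50, "y": 241, "z": -9, "rx": 0, "ry": 0, "rz": -45, "hand": 1},
    {"x": -60, "y": 289, "z": -9, "rx": 0, "ry": 0, "rz": -53, "hand": 1},
    {"x": -60, "y": 289, "z": -9, "rx": 0, "ry": 0, "rz": -53, "hand": 1},
    {"x": -60, "y": 289, "z": -9, "rx": 0, "ry": 0, "rz": -53, "hand": 1},
  ],
)

```text
clock: 16.15
tcp_pos: [0.5937, -0.3283, 0.1403]
orientation: [-0.001, 0.657, 0.754, 0.0]
wrist_force: [-0.5, 1.1, -1.7]
finger_gap: 0.0274
```

Run:
```python
from m import *
p=shot('wrist','w13.png')
go([0.594,-0.329,0.073],8)
```

```text
{'shift': array([-1.3,  0.2, 67.9]), 'dist': np.float64(68.0), 'rot': array([-0.1, -0.1, -0.1]), 'jaw_now': np.float64(7.9), 'joints': array([-0.62,  0.54,  0.25,  1.28,  0.  ,  0.81]), 'tcp': array([ 0.5937, -0.3279,  0.1409]), 'F': array([-0.09, -0.25, -0.73]), 'gap': 0.0276, 't': 16.2}
```

View pics/w13.png

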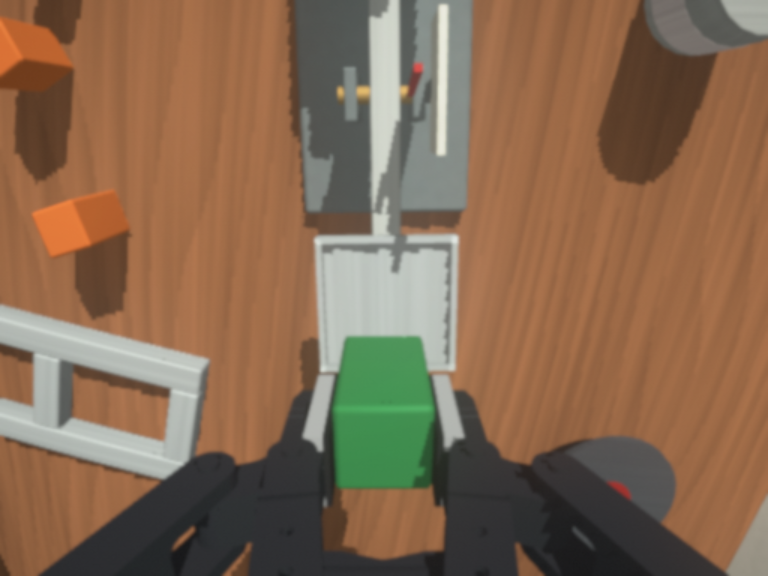

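arm_command(
  motion=[
    {"x": -1, "y": 0, "z": 30, "rx": 0, "ry": 0, "rz": 0, "hand": 1},
    {"x": -1, "y": 0, "z": 55, "rx": 0, "ry": 0, "rz": 0, "hand": 1},
    {"x": -1, "y": 0, "z": 64, "rx": 0, "ry": 0, "rz": 0, "hand": 1},
    {"x": -1, "y": 0, "z": 68, "rx": 0, "ry": 0, "rz": 0, "hand": 1},
    {"x": -1, "y": 0, "z": 68, "rx": 0, "ry": 0, "rz": 0, "hand": 1},
  ],
)

```text
clock: 16.82
tcp_pos: [0.595, -0.3298, 0.0746]
orientation: [0.001, 0.656, 0.754, 0.0]
wrist_force: [0.4, -0.2, -0.9]
finger_gap: 0.0273
```

Run:
```python
from m import *
p=shot('wrist','w14.png');q=shot('scene')
f=[]
for i in range(5): f.append(get_state()['wrist_force'][2]); viewer.read_camera('wrist')
print(np.mean(f),f[0])
go([0.594,-0.329,0.070],8)
img=cv2.cvtColor(q['image'],cv2.COLOR_RGB2BGR)[130:230,110:240]
cv2.imwrite('pics/s14.png',cv2.resize(img,None,fx=5,fy=5))
```

```text
-1.2904207212394718 -1.9689031180664671
{'shift': array([ 1.2, -0.7,  4.1]), 'dist': np.float64(4.0), 'rot': array([ 0. ,  0. , -0.1]), 'jaw_now': np.float64(7.9), 'joints': array([-0.62,  0.57,  0.14,  1.14,  0.  ,  0.81]), 'tcp': array([ 0.5948, -0.3301,  0.0741]), 'F': array([-0.08,  0.07, -0.87]), 'gap': 0.0271, 't': 17.18}
```

View pics/s14.png

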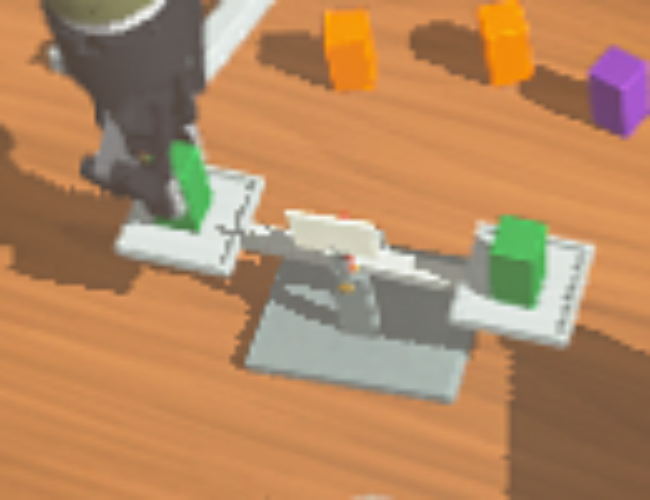

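View pics/w14.png

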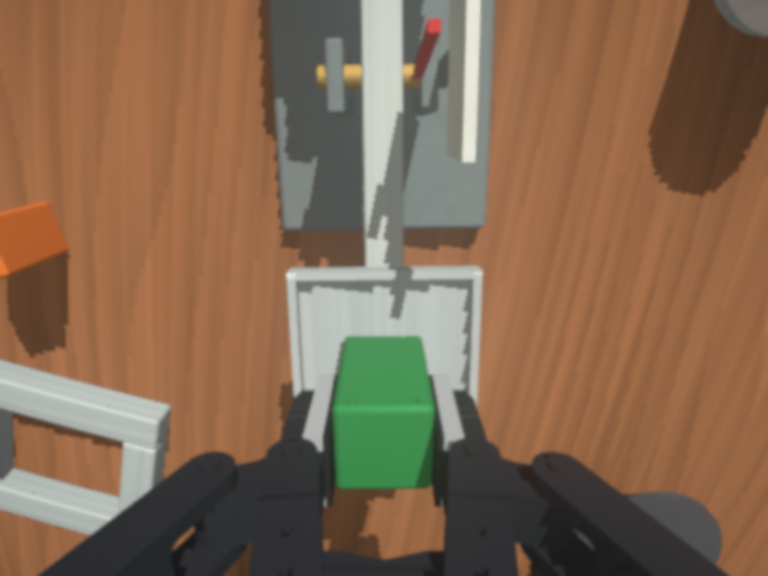

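arm_command(
  motion=[
    {"x": 1, "y": 0, "z": 2, "rx": 0, "ry": 0, "rz": 0, "hand": 1},
    {"x": 1, "y": 0, "z": 4, "rx": 0, "ry": 0, "rz": 0, "hand": 1},
    {"x": 1, "y": 0, "z": 4, "rx": 0, "ry": 0, "rz": 0, "hand": 1},
  ],
)

```text
clock: 17.55
tcp_pos: [0.5948, -0.3292, 0.0699]
orientation: [0.0, 0.657, 0.754, 0.0]
wrist_force: [0.3, -1.2, 2.4]
finger_gap: 0.0278
```

Run:
```python
from m import *
f=[]
for i in range(5): f.append(get_state()['wrist_force'][2]); viewer.read_camera('wrist')
print(np.mean(f)); go([0.594,-0.329,0.070],8)
```

```text
1.6988330495335504
{'shift': array([ 0.1, -0.7, -0.1]), 'dist': np.float64(1.0), 'rot': array([ 0. ,  0. , -0.1]), 'jaw_now': np.float64(7.9), 'joints': array([-0.62,  0.57,  0.13,  1.13,  0.  ,  0.81]), 'tcp': array([ 0.5947, -0.329 ,  0.0699]), 'F': array([ 0.71, -1.32,  0.56]), 'gap': 0.0276, 't': 17.8}
```

arm_command(
  motion=[
    {"x": 0, "y": 0, "z": -1, "rx": 0, "ry": 0, "rz": 0, "hand": 0.2},
    {"x": 0, "y": 0, "z": -1, "rx": 0, "ry": 0, "rz": 0, "hand": -0.6},
    {"x": 0, "y": 0, "z": -1, "rx": 0, "ry": 0, "rz": 0, "hand": -0.6},
    {"x": 0, "y": 0, "z": -1, "rx": 0, "ry": 0, "rz": 0, "hand": -0.6},
    {"x": 0, "y": 0, "z": -20, "rx": 0, "ry": 0, "rz": 0, "hand": -0.6},
    {"x": 0, "y": 0, "z": -70, "rx": 0, "ry": 0, "rz": 0, "hand": -0.6},
    {"x": 0, "y": 0, "z": -100, "rx": 0, "ry": 0, "rz": 0, "hand": -0.6},
    {"x": 0, "y": 0, "z": -100, "rx": 0, "ry": 0, "rz": 0, "hand": -0.6},
  ],
)

```text
clock: 18.8
tcp_pos: [0.5961, -0.33, 0.1732]
orientation: [0.003, 0.656, 0.754, 0.0]
wrist_force: [0.8, -0.0, -0.2]
finger_gap: 0.0684
```

Run:
```python
from m import *
p=shot('wrist','w15.png');q=shot('scene')
for ce,k,B in blobs(p,(45,80,40),(80,255,255),-0.01,0.16,20):
    T=B[B[:,2]>np.percentile(B[:,2],95)-0.006]
    rc=cv2.minAreaRect((T[:,:2]*1000).astype(np.float32))
    print(ce.round(0),k,'z',T[:,2].mean().round(4),'rect',np.round(rc[0],1),np.round(rc[1],0),round(rc[2],1))
go([0.566,-0.1275,0.15],8)
img=cv2.cvtColor(q['image'],cv2.COLOR_RGB2BGR)[130:230,110:240]
cv2.imwrite('pics/s15.png',cv2.resize(img,None,fx=5,fy=5))
```

```text
[253. 197.] 1779 z 0.1322 rect [ 593.  -323.6] [26. 27.] 7.4
{'shift': array([203.3,  -0.4,  19.3]), 'dist': np.float64(204.0), 'rot': array([ 0. , -0. , -0.1]), 'jaw_now': np.float64(7.9), 'joints': array([-0.62,  0.53,  0.31,  1.35,  0.  ,  0.81]), 'tcp': array([ 0.5944, -0.3288,  0.1693]), 'F': array([ 0.92,  0.47, -0.03]), 'gap': 0.0682, 't': 18.9}
```

View pics/s15.png

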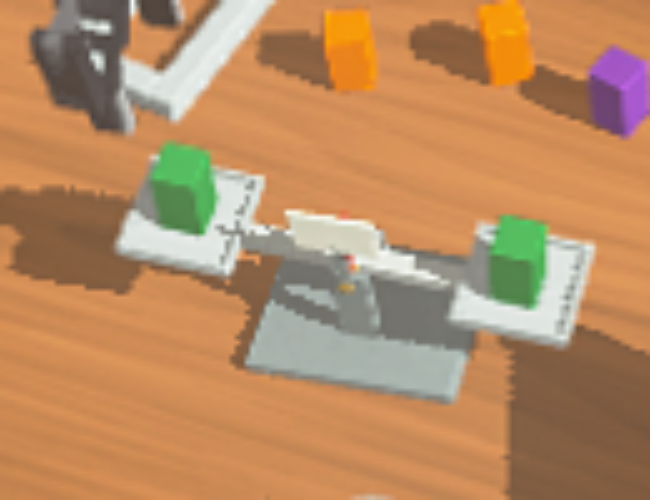

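View pics/w15.png

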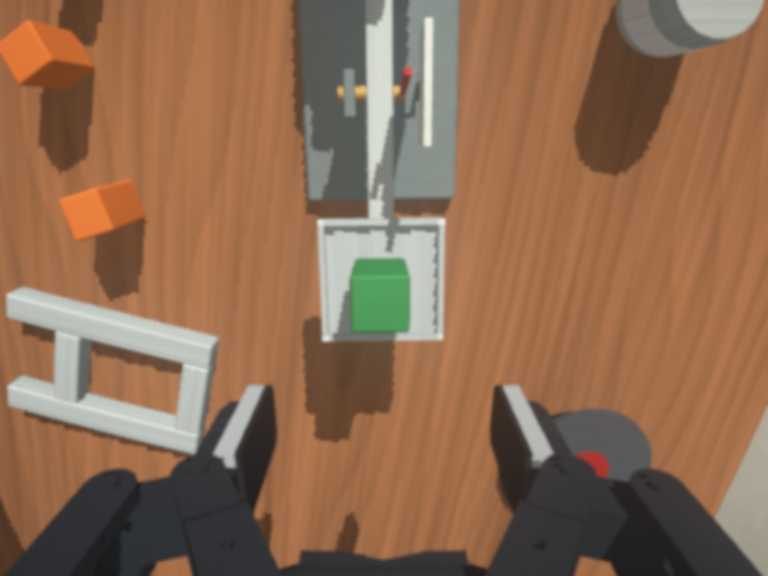

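arm_command(
  motion=[
    {"x": 40, "y": 0, "z": 0, "rx": 0, "ry": 0, "rz": 0, "hand": -0.6},
    {"x": 90, "y": 0, "z": 0, "rx": 0, "ry": 0, "rz": 0, "hand": -0.6},
    {"x": 140, "y": 0, "z": 0, "rx": 0, "ry": 0, "rz": 0, "hand": -0.6},
    {"x": 180, "y": 0, "z": 10, "rx": 0, "ry": 0, "rz": 0, "hand": -0.6},
    {"x": 199, "y": -1, "z": 30, "rx": 0, "ry": -5, "rz": 0, "hand": -0.6},
    {"x": 199, "y": -1, "z": 30, "rx": 0, "ry": -5, "rz": 0, "hand": -0.6},
    {"x": 199, "y": -1, "z": 30, "rx": 0, "ry": -5, "rz": 0, "hand": -0.6},
  ],
)

```text
clock: 19.77
tcp_pos: [0.5656, -0.1317, 0.1388]
orientation: [0.032, 0.656, 0.754, -0.029]
wrist_force: [0.6, -0.8, -0.1]
finger_gap: 0.0684
```

Run:
```python
from m import *
p=shot('wrist','w16.png')
for ce,k,B in blobs(p,(45,80,40),(80,255,255),-0.01,0.16,20):
    T=B[B[:,2]>np.percentile(B[:,2],95)-0.006]
    rc=cv2.minAreaRect((T[:,:2]*1000).astype(np.float32))
    print(ce.round(0),k,'z',T[:,2].mean().round(4),'rect',np.round(rc[0],1),np.round(rc[1],0),round(rc[2],1))
go([0.5668,-0.133,0.052],8)
```

```text
[258. 203.] 2275 z 0.1142 rect [ 566.4 -127.1] [27. 28.] 7.0
[254. 371.] 47 z 0.0852 rect [ 590.5 -314.3] [21.  3.] 7.6
{'shift': array([ 7. ,  0.6, 87.1]), 'dist': np.float64(87.0), 'rot': array([-0. ,  5. , -0.1]), 'jaw_now': np.float64(7.9), 'joints': array([-0.32,  0.32, -0.09,  1.12, -0.08,  1.11]), 'tcp': array([ 0.5662, -0.1325,  0.1394]), 'F': array([ 0.13, -0.21, -0.05]), 'gap': 0.0685, 't': 19.82}
```

View pics/w16.png

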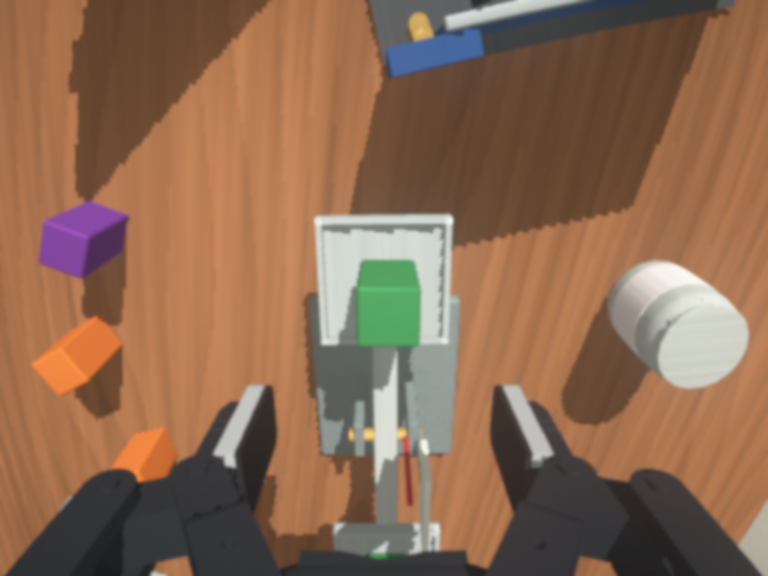

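arm_command(
  motion=[
    {"x": 7, "y": 1, "z": 35, "rx": 0, "ry": 0, "rz": 0, "hand": -0.6},
    {"x": 7, "y": 1, "z": 70, "rx": 0, "ry": 0, "rz": 0, "hand": -0.6},
    {"x": 7, "y": 1, "z": 87, "rx": 0, "ry": 0, "rz": 0, "hand": -0.6},
    {"x": 7, "y": 1, "z": 87, "rx": 0, "ry": 0, "rz": 0, "hand": -0.6},
  ],
)

```text
clock: 20.32
tcp_pos: [0.5664, -0.1335, 0.051]
orientation: [0.032, 0.657, 0.753, -0.029]
wrist_force: [-0.3, -0.2, -0.1]
finger_gap: 0.0683
```

Run:
```python
from m import *
p=shot('wrist','w17.png')
go([0.5668,-0.133,0.052],8)
```

```text
{'shift': array([ 0.6, -0.4,  0.2]), 'dist': np.float64(1.0), 'rot': array([-0. ,  5. , -0.2]), 'jaw_now': np.float64(7.8), 'joints': array([-0.32,  0.39, -0.23,  0.92, -0.08,  1.11]), 'tcp': array([ 0.5673, -0.1336,  0.0523]), 'F': array([ 0.55, -0.06, -0.32]), 'gap': 0.0681, 't': 20.38}
```

View pics/w17.png

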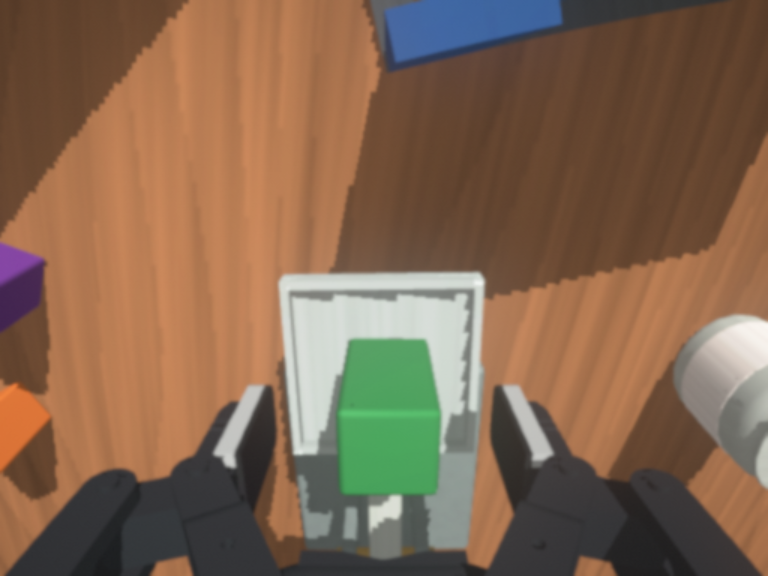

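arm_command(
  motion=[
    {"x": 0, "y": 1, "z": 0, "rx": 0, "ry": 0, "rz": 0, "hand": 1},
    {"x": 0, "y": 1, "z": 0, "rx": 0, "ry": 0, "rz": 0, "hand": 1},
    {"x": 0, "y": 1, "z": 0, "rx": 0, "ry": 0, "rz": 0, "hand": 1},
    {"x": 0, "y": 1, "z": 0, "rx": 0, "ry": 0, "rz": 0, "hand": 1},
    {"x": 0, "y": 1, "z": -4, "rx": 0, "ry": 0, "rz": 0, "hand": 1},
    {"x": 0, "y": 1, "z": -8, "rx": 0, "ry": 0, "rz": 0, "hand": 1},
    {"x": 0, "y": 1, "z": -12, "rx": 0, "ry": 0, "rz": 0, "hand": 1},
    {"x": 0, "y": 1, "z": -17, "rx": 0, "ry": 0, "rz": 0, "hand": 1},
    {"x": 0, "y": 1, "z": -22, "rx": 0, "ry": 0, "rz": 0, "hand": 1},
    {"x": 0, "y": 1, "z": -30, "rx": 0, "ry": 0, "rz": 0, "hand": 1},
  ],
  force=40,
)

```text
clock: 21.62
tcp_pos: [0.5674, -0.1294, 0.0824]
orientation: [0.032, 0.656, 0.754, -0.029]
wrist_force: [-0.4, -0.1, -2.4]
finger_gap: 0.0279
```

arm_command(
  motion=[
    {"x": 0, "y": 0, "z": -40, "rx": 0, "ry": 0, "rz": 0, "hand": 1},
    {"x": 0, "y": 0, "z": -90, "rx": 0, "ry": 2, "rz": 0, "hand": 1},
    {"x": 0, "y": 0, "z": -120, "rx": 0, "ry": 5, "rz": 0, "hand": 1},
    {"x": 0, "y": 0, "z": -120, "rx": 0, "ry": 5, "rz": 0, "hand": 1},
  ],
)

```text
clock: 22.12
tcp_pos: [0.5682, -0.1206, 0.2048]
orientation: [0.003, 0.657, 0.754, 0.001]
wrist_force: [0.0, 0.6, -2.1]
finger_gap: 0.0275
```

Run:
```python
from m import *
p=shot('wrist','w18.png');q=shot('scene');t=shot('top')
f=[]
for i in range(4): f.append(get_state()['wrist_force'][2]); viewer.read_camera('wrist')
print(np.mean(f))
for ce,k,P in blobs(t,(0,200,100),(4,255,255),-0.01,0.03):
    rc=cv2.minAreaRect((P[:,:2]*1000).astype(np.float32));print(ce.round(),k,np.round(rc[0]),np.round(rc[1]),round(rc[2],1))
for a in (21,111): go([0.623,0.115,0.20],a)
img=cv2.cvtColor(q['image'],cv2.COLOR_RGB2BGR)[110:270,100:350]
cv2.imwrite('pics/s18.png',cv2.resize(img,None,fx=3,fy=3))
```

```text
-2.6067209891919654
[410. 129.] 92 [ 792. -491.] [33. 35.] 69.2
[228. 179.] 176 [625.  97.] [56. 31.] 22.3
{'shift': array([223.5,  89.4,   0.4]), 'dist': np.float64(241.0), 'rot': array([ -0.1,  -0.1, -13. ]), 'jaw_now': np.float64(8.0), 'joints': array([-0.35,  0.32,  0.06,  1.31, -0.  ,  1.09]), 'tcp': array([ 0.5654, -0.1187,  0.2003]), 'F': array([ 0.48,  0.66, -3.28]), 'gap': 0.027, 't': 22.48}
{'shift': array([223.5,  89.4,   0.4]), 'dist': np.float64(241.0), 'rot': array([-0.2,  0. , 77. ]), 'jaw_now': np.float64(8.0), 'joints': array([-0.35,  0.32,  0.06,  1.31, -0.  ,  1.09]), 'tcp': array([ 0.5654, -0.1187,  0.2003]), 'F': array([ 0.48,  0.66, -3.28]), 'gap': 0.027, 't': 22.48}
```

View pics/s18.png

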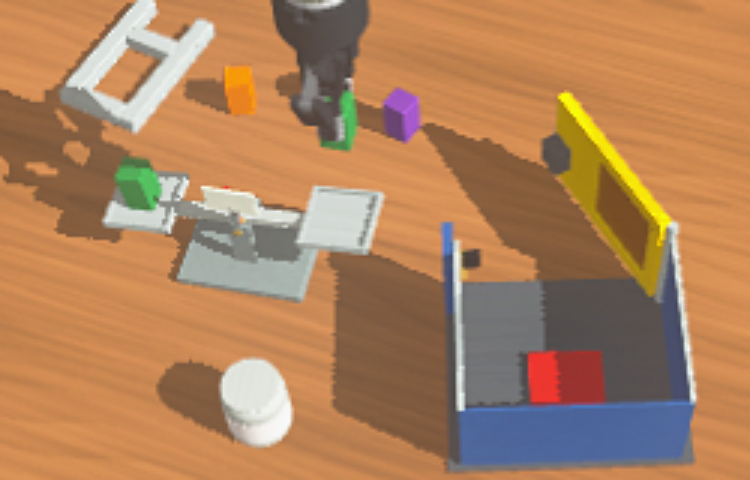

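View pics/w18.png

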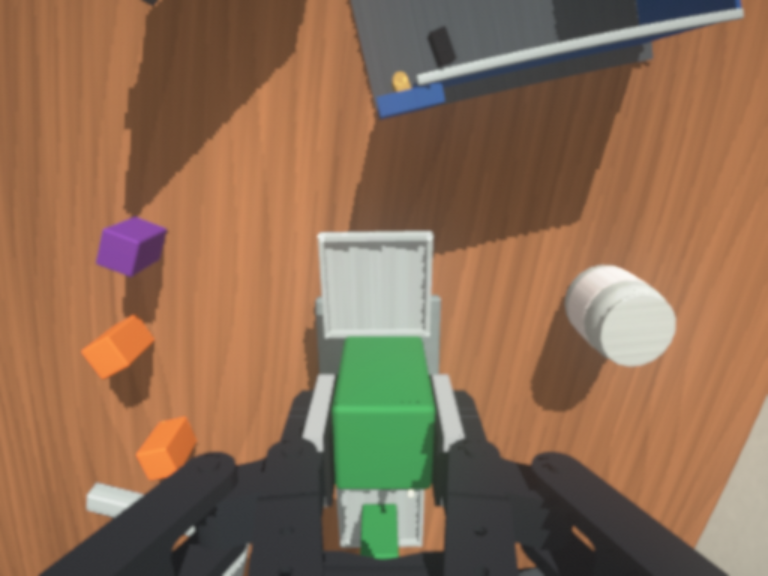

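arm_command(
  motion=[
    {"x": 45, "y": 18, "z": 0, "rx": 0, "ry": 0, "rz": -3, "hand": 1},
    {"x": 90, "y": 36, "z": 0, "rx": 0, "ry": 0, "rz": -6, "hand": 1},
    {"x": 135, "y": 54, "z": 0, "rx": 0, "ry": 0, "rz": -9, "hand": 1},
    {"x": 180, "y": 72, "z": 0, "rx": 0, "ry": 0, "rz": -12, "hand": 1},
    {"x": 223, "y": 89, "z": 0, "rx": 0, "ry": 0, "rz": -13, "hand": 1},
    {"x": 223, "y": 89, "z": 0, "rx": 0, "ry": 0, "rz": -13, "hand": 1},
    {"x": 223, "y": 89, "z": 0, "rx": 0, "ry": 0, "rz": -13, "hand": 1},
  ],
)

```text
clock: 23.35
tcp_pos: [0.6231, 0.1139, 0.201]
orientation: [-0.0, 0.567, 0.824, -0.001]
wrist_force: [0.2, -1.2, -3.2]
finger_gap: 0.0275
```

Run:
```python
from m import *
p=shot('wrist','w19.png')
for ce,k,P in blobs(p,(0,200,60),(5,255,255),-0.01,0.03):
    rc=cv2.minAreaRect((P[:,:2]*1000).astype(np.float32));print(ce.round(),k,np.round(rc[0]),np.round(rc[1]),round(rc[2],1),np.median(P[:,2]).round(4));print(cv2.boxPoints(rc).round())
go([0.623,0.115,0.0],21)
```

```text
{'shift': array([  1.8,   0.7, 201.3]), 'dist': np.float64(201.0), 'rot': array([-0.1,  0. , -0.1]), 'jaw_now': np.float64(20.9), 'joints': array([ 0.05,  0.43,  0.22,  1.37, -0.  ,  1.26]), 'tcp': array([0.6232, 0.1132, 0.2013]), 'F': array([-0.12, -0.5 , -2.66]), 'gap': 0.0273, 't': 23.4}
```

View pics/w19.png

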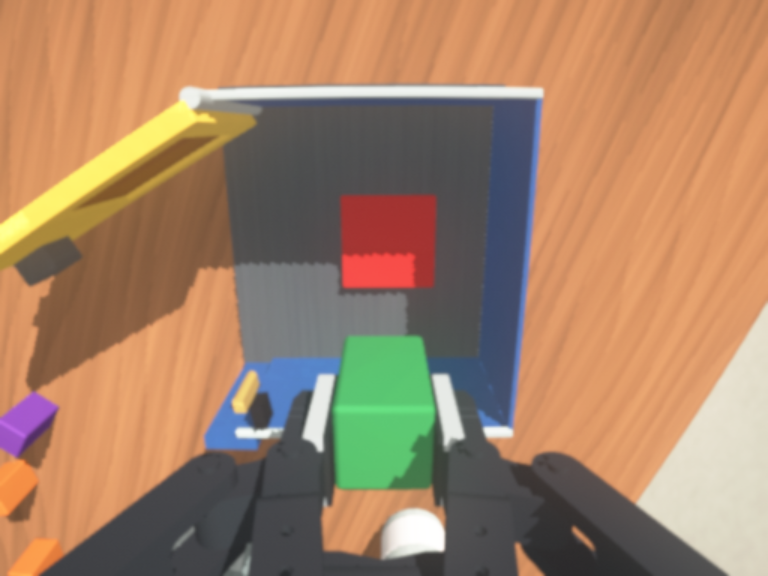

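Run:
```python
from m import *
p=shot('wrist')
h=cv2.cvtColor(p['image'],cv2.COLOR_RGB2HSV)
m=(((h[...,0]<6)|(h[...,0]>172))&(h[...,1]>180)&(h[...,2]>60)).astype(np.uint8)
n,l,st,ce=cv2.connectedComponentsWithStats(m)
i=1+np.argmax(st[1:,4]);print(st[i],ce[i])
v,u=np.nonzero(l==i);W=onplane(p,np.c_[u,v],0.012)
rc=cv2.minAreaRect((W[:,:2]*1000).astype(np.float32));print(rc)
C=cloud(p)[l==i];print(np.median(C[:,2]))
W=C;rc=cv2.minAreaRect((W[:,:2]*1000).astype(np.float32));print(rc)
```

```text
[230 165  49  25 274] [262.00364964 172.03649635]
((626.797607421875, 106.43866729736328), (23.926210403442383, 57.59760665893555), 87.8782730102539)
0.011446741056380317
((626.8668823242188, 106.30665588378906), (24.018030166625977, 57.68204879760742), 87.88497161865234)
```

Run:
```python
from m import *
p=shot('wrist')
a=p['image'].astype(int)
m=((a[...,0]>90)&(a[...,1]<70)&(a[...,2]<75)).astype(np.uint8)
n,l,st,ce=cv2.connectedComponentsWithStats(m)
i=1+np.argmax(st[1:,4]);print(st[i],ce[i])
v,u=np.nonzero(l==i);W=onplane(p,np.c_[u,v],0.012)
rc=cv2.minAreaRect((W[:,:2]*1000).astype(np.float32));print(rc)
go([0.623,0.115,0.0],21)
```

```text
[ 226  128   66   63 2935] [261.08654174 151.89710392]
((624.202880859375, 117.69700622558594), (71.29732513427734, 70.95201873779297), 20.987810134887695)
{'shift': array([  2.3,   0.5, 201.7]), 'dist': np.float64(202.0), 'rot': array([-0. , -0. , -0.2]), 'jaw_now': np.float64(20.8), 'joints': array([ 0.05,  0.43,  0.22,  1.37, -0.  ,  1.26]), 'tcp': array([0.6234, 0.1126, 0.2017]), 'F': array([ 0.75,  0.14, -2.38]), 'gap': 0.0273, 't': 23.5}
```

arm_command(
  motion=[
    {"x": 4, "y": 2, "z": 40, "rx": 0, "ry": 0, "rz": 0, "hand": 1},
    {"x": 4, "y": 2, "z": 80, "rx": 0, "ry": 0, "rz": 0, "hand": 1},
    {"x": 4, "y": 2, "z": 120, "rx": 0, "ry": 0, "rz": 0, "hand": 1},
    {"x": 4, "y": 2, "z": 160, "rx": 0, "ry": 0, "rz": 0, "hand": 1},
    {"x": 4, "y": 2, "z": 185, "rx": 0, "ry": 0, "rz": 0, "hand": 1},
    {"x": 4, "y": 2, "z": 194, "rx": 0, "ry": 0, "rz": 0, "hand": 1},
    {"x": 4, "y": 2, "z": 196, "rx": 0, "ry": 0, "rz": 0, "hand": 1},
    {"x": 4, "y": 2, "z": 196, "rx": 0, "ry": 0, "rz": 0, "hand": 1},
  ],
)

```text
clock: 24.5
tcp_pos: [0.6252, 0.118, 0.0072]
orientation: [0.001, 0.567, 0.824, 0.001]
wrist_force: [-0.2, 0.1, -2.9]
finger_gap: 0.0273
```

Run:
```python
from m import *
p=shot('wrist','w20.png')
go([0.6242,0.1175,-0.001],21)
```

```text
{'shift': array([-0.2, -1.3,  8.4]), 'dist': np.float64(8.0), 'rot': array([ 0.1,  0. , -0.1]), 'jaw_now': np.float64(20.9), 'joints': array([ 0.06,  0.54, -0.09,  0.94,  0.  ,  1.27]), 'tcp': array([0.6254, 0.1182, 0.0074]), 'F': array([-0.18,  0.06, -3.24]), 'gap': 0.0275, 't': 24.55}
```

View pics/w20.png

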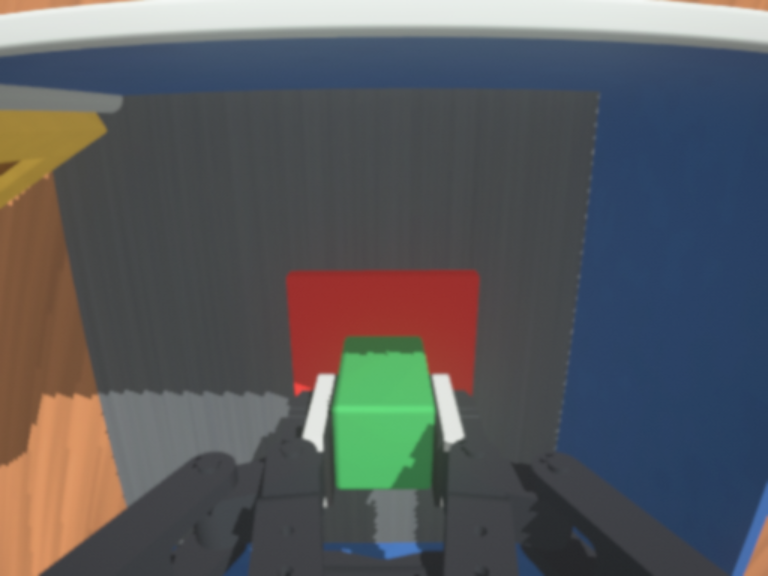

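arm_command(
  motion=[
    {"x": 0, "y": 0, "z": 4, "rx": 0, "ry": 0, "rz": 0, "hand": 1},
    {"x": 0, "y": 0, "z": 7, "rx": 0, "ry": 0, "rz": 0, "hand": 1},
    {"x": 0, "y": 0, "z": 8, "rx": 0, "ry": 0, "rz": 0, "hand": 1},
    {"x": 0, "y": 0, "z": 8, "rx": 0, "ry": 0, "rz": 0, "hand": 1},
  ],
)

```text
clock: 25.05
tcp_pos: [0.6248, 0.1184, 0.0005]
orientation: [0.001, 0.567, 0.824, 0.001]
wrist_force: [-4.8, -1.0, 11.4]
finger_gap: 0.0275
```

Contact (11 N). Easing off 1 mm, opening part way, and lifting.

arm_command(
  motion=[
    {"x": 0, "y": 0, "z": -1, "rx": 0, "ry": 0, "rz": 0, "hand": 1},
    {"x": 0, "y": 0, "z": -1, "rx": 0, "ry": 0, "rz": 0, "hand": 0.2},
    {"x": 0, "y": 0, "z": -1, "rx": 0, "ry": 0, "rz": 0, "hand": -0.3},
    {"x": 0, "y": 0, "z": -1, "rx": 0, "ry": 0, "rz": 0, "hand": -0.3},
    {"x": 0, "y": 0, "z": -1, "rx": 0, "ry": 0, "rz": 0, "hand": -0.3},
    {"x": 0, "y": 0, "z": -20, "rx": 0, "ry": 0, "rz": 0, "hand": -0.3},
    {"x": 0, "y": 0, "z": -70, "rx": 0, "ry": 0, "rz": 0, "hand": -0.3},
    {"x": 0, "y": 0, "z": -130, "rx": 0, "ry": 0, "rz": 0, "hand": -0.3},
    {"x": 0, "y": 0, "z": -170, "rx": 0, "ry": 0, "rz": 0, "hand": -0.3},
    {"x": 0, "y": 0, "z": -170, "rx": 0, "ry": 0, "rz": 0, "hand": -0.3},
  ],
)

```text
clock: 26.3
tcp_pos: [0.6268, 0.1185, 0.1724]
orientation: [0.003, 0.567, 0.824, 0.003]
wrist_force: [-0.6, 0.7, -0.1]
finger_gap: 0.0556
```

Run:
```python
from m import *
p=shot('wrist','w21.png');q=shot('scene');t=shot('top')
for ce,k,B in blobs(p,(45,80,40),(80,255,255),-0.01,0.16,20):
    T=B[B[:,2]>np.percentile(B[:,2],95)-0.006]
    rc=cv2.minAreaRect((T[:,:2]*1000).astype(np.float32))
    print(ce.round(0),k,'z',T[:,2].mean().round(4),'rect',np.round(rc[0],1),np.round(rc[1],0),round(rc[2],1))
# gate geometry
for n,P in (('top',t),('wrist',p)):
    C=cloud(P);hsv=cv2.cvtColor(P['image'],cv2.COLOR_RGB2HSV)
    m=((C[...,2]>0.122)&(C[...,2]<0.142)&(C[...,0]>.3)&(C[...,0]<.55)&(C[...,1]>0)&(C[...,1]<.26)&(hsv[...,1]>150)&(hsv[...,0]>20)&(hsv[...,0]<34))
    A=C[m]
    if len(A)>10: rc=cv2.minAreaRect((A[:,:2]*1000).astype(np.float32));print(n,'gate',len(A),cv2.boxPoints(rc).round().tolist(),A[:,2].mean())
go([0.4,0.0,0.2],0)
img=cv2.cvtColor(q['image'],cv2.COLOR_RGB2BGR)[110:290,210:380]
cv2.imwrite('pics/s21.png',cv2.resize(img,None,fx=3,fy=3))
```

```text
[252. 176.] 1112 z 0.0613 rect [623.6 118.8] [27. 27.] 20.7
top gate 167 [[381.0, 37.0], [390.0, 29.0], [462.0, 113.0], [453.0, 120.0]] 0.13142832098932175
wrist gate 574 [[438.0, 85.0], [443.0, 81.0], [508.0, 165.0], [504.0, 168.0]] 0.12802635755140981
{'shift': array([ -30.6, -251. ,  -32.9]), 'dist': np.float64(255.0), 'rot': array([-0.1, -0. , 20.9]), 'jaw_now': np.float64(20.9), 'joints': array([0.06, 0.44, 0.16, 1.29, 0.  , 1.27]), 'tcp': array([0.6235, 0.1182, 0.1667]), 'F': array([-0.83,  0.24, -0.32]), 'gap': 0.0553, 't': 26.45}
```

View pics/w21.png

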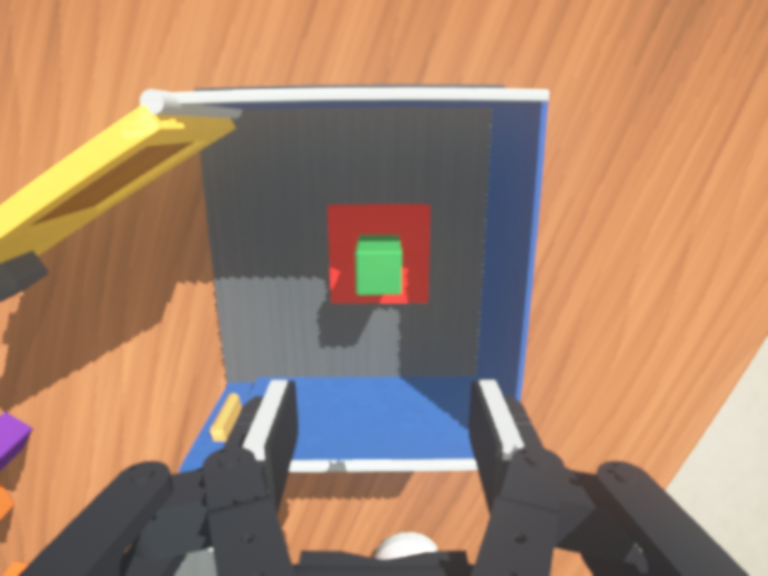

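View pics/s21.png

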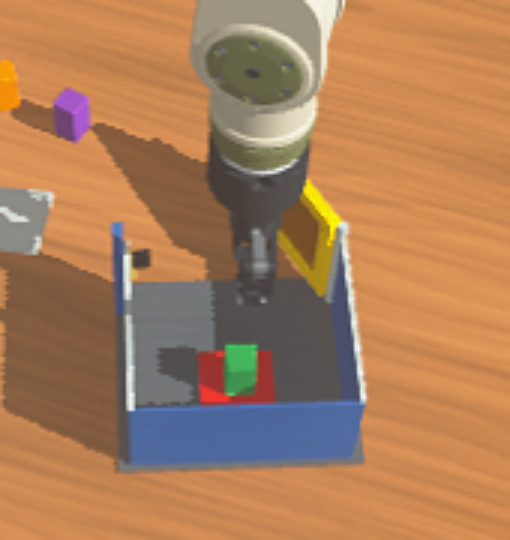

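```bash
cat >> m.py <<'E'
H=np.array([0.5015,0.168]);psi=np.radians(20.9)
def gp(g,r=0.13,gap=0.0):
    au=-np.pi/2+psi-g; u=np.array([np.cos(au),np.sin(au)])
    an=np.pi+psi-g; n=np.array([np.cos(an),np.sin(an)])
    ext=.011*abs(np.cos(g))+.0145*abs(np.sin(g))
    return H+r*u+(.006+ext+gap)*n
E
python3 - <<'E'
from m import *
g=1.075;P=gp(g,gap=.022);print(P)
go([*P,.17],110.9)
for g in (1.07,.9,.7,.5,.3,.2,.1,0): print(g,gp(g).round(4))
E
```

```text
[0.38187122 0.09941597]
{'shift': array([  68.7, -232.4,   -2.9]), 'dist': np.float64(242.0), 'rot': array([ -0. ,  -0.1, -90. ]), 'jaw_now': np.float64(20.9), 'joints': array([0.06, 0.44, 0.16, 1.29, 0.  , 1.27]), 'tcp': array([0.6235, 0.1182, 0.1667]), 'F': array([-0.83,  0.24, -0.32]), 'gap': 0.0553, 't': 26.45}
1.07 [0.399  0.0846]
0.9 [0.4144 0.0685]
0.7 [0.4363 0.0531]
0.5 [0.4616 0.0422]
0.3 [0.4892 0.0369]
0.2 [0.5034 0.0365]
0.1 [0.5178 0.0377]
0 [0.532  0.0405]
```

arm_command(
  motion=[
    {"x": 8, "y": -26, "z": -10, "rx": 0, "ry": 0, "rz": -10, "hand": 1},
    {"x": 16, "y": -52, "z": -10, "rx": 0, "ry": 0, "rz": -20, "hand": 1},
    {"x": 23, "y": -78, "z": -10, "rx": 0, "ry": 0, "rz": -30, "hand": 1},
    {"x": 31, "y": -104, "z": -10, "rx": 0, "ry": 0, "rz": -40, "hand": 1},
    {"x": 38, "y": -130, "z": -10, "rx": 0, "ry": 0, "rz": -50, "hand": 1},
    {"x": 46, "y": -156, "z": -10, "rx": 0, "ry": 0, "rz": -60, "hand": 1},
    {"x": 54, "y": -182, "z": -10, "rx": 0, "ry": 0, "rz": -70, "hand": 1},
    {"x": 62, "y": -208, "z": -10, "rx": 0, "ry": 0, "rz": -80, "hand": 1},
    {"x": 69, "y": -232, "z": -10, "rx": 0, "ry": 0, "rz": -90, "hand": 1},
    {"x": 69, "y": -232, "z": -3, "rx": 0, "ry": 0, "rz": -90, "hand": 1},
  ],
  force=40,
)

```text
clock: 27.7
tcp_pos: [0.3807, 0.0998, 0.1696]
orientation: [-0.001, -0.181, 0.983, 0.0]
wrist_force: [1.4, 0.2, -0.0]
finger_gap: 0.0001
```

Run:
```python
from m import *
p=shot('wrist','w22.png');t=shot('top')
C=cloud(t);hsv=cv2.cvtColor(t['image'],cv2.COLOR_RGB2HSV)
cv2.imwrite('pics/t22.png',cv2.resize(cv2.cvtColor(t['image'],cv2.COLOR_RGB2BGR)[120:290,150:330],None,fx=4,fy=4))
go([*gp(1.075,gap=.022),.062],110.9)
```

```text
{'shift': array([  0.3,  -0.3, 107.3]), 'dist': np.float64(107.0), 'rot': array([ 0. , -0.1, -0.1]), 'jaw_now': np.float64(110.8), 'joints': array([ 0.05, -0.02, -0.42,  1.17,  0.  , -0.31]), 'tcp': array([0.3822, 0.0998, 0.1693]), 'F': array([-0.12, -0.32,  0.04]), 'gap': -0.0002, 't': 27.8}
```

View pics/w22.png

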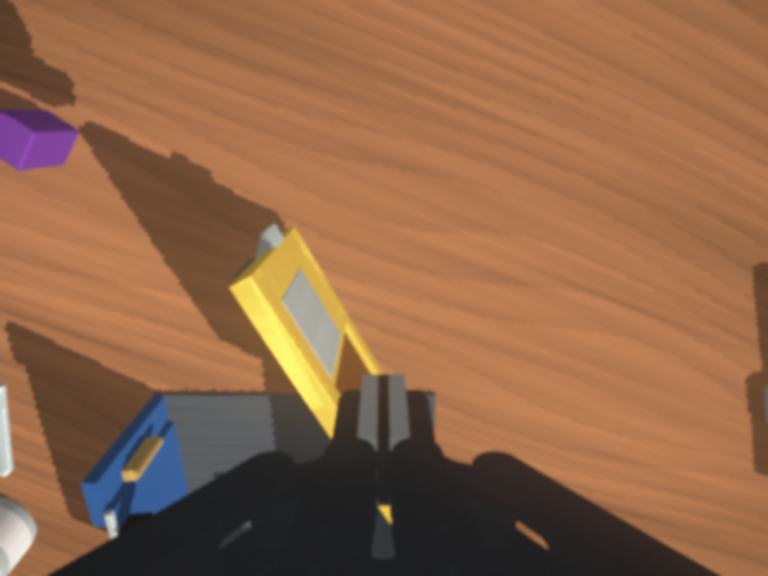

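View pics/t22.png

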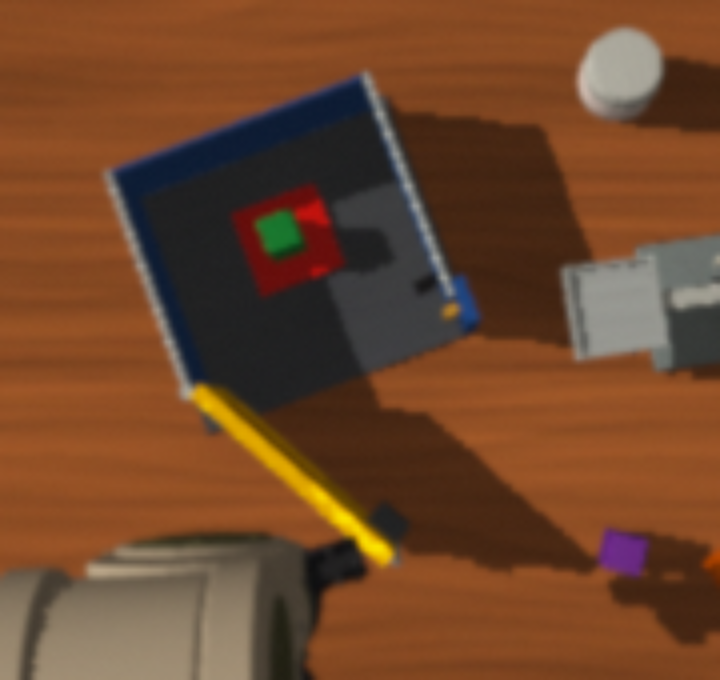

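arm_command(
  motion=[
    {"x": 0, "y": 0, "z": 40, "rx": 0, "ry": 0, "rz": 0, "hand": 1},
    {"x": 0, "y": 0, "z": 80, "rx": 0, "ry": 0, "rz": 0, "hand": 1},
    {"x": 0, "y": 0, "z": 107, "rx": 0, "ry": 0, "rz": 0, "hand": 1},
    {"x": 0, "y": 0, "z": 107, "rx": 0, "ry": 0, "rz": 0, "hand": 1},
    {"x": 0, "y": 0, "z": 107, "rx": 0, "ry": 0, "rz": 0, "hand": 1},
  ],
)

```text
clock: 28.42
tcp_pos: [0.3838, 0.0999, 0.0644]
orientation: [0.0, -0.181, 0.983, 0.0]
wrist_force: [0.2, 0.4, -0.2]
finger_gap: -0.0001
```

Run:
```python
from m import *
p=shot('wrist','w23.png')
s=get_state();w,x,y,z=s['orientation'];M=R.from_quat([x,y,z,w]).as_matrix()
print(s['tcp_pos'],s['wrist_force'])
for g in (1.075,1.0,.9,.8,.7,.6,.5,.4,.3,.2,.1,0): print(g,(M.T@(np.r_[gp(g),.062]-s['tcp_pos'])*1000).round(1))
```

```text
[0.38415301 0.09991297 0.06477868] [ 0.84449637 -0.66221163 -0.26037113]
1.075 [ -8.2 -19.    2.8]
1.0 [-11.5 -28.2   2.8]
0.9 [-17.  -40.1   2.8]
0.8 [-23.9 -51.6   2.8]
0.7 [-32.  -62.4   2.9]
0.6 [-41.3 -72.4   2.9]
0.5 [-51.8 -81.5   2.9]
0.4 [-63.2 -89.5   2.9]
0.3 [-75.6 -96.3   2.9]
0.2 [ -88.8 -101.7    3. ]
0.1 [-102.6 -105.8    3. ]
0 [-116.9 -108.2    3. ]
```

View pics/w23.png

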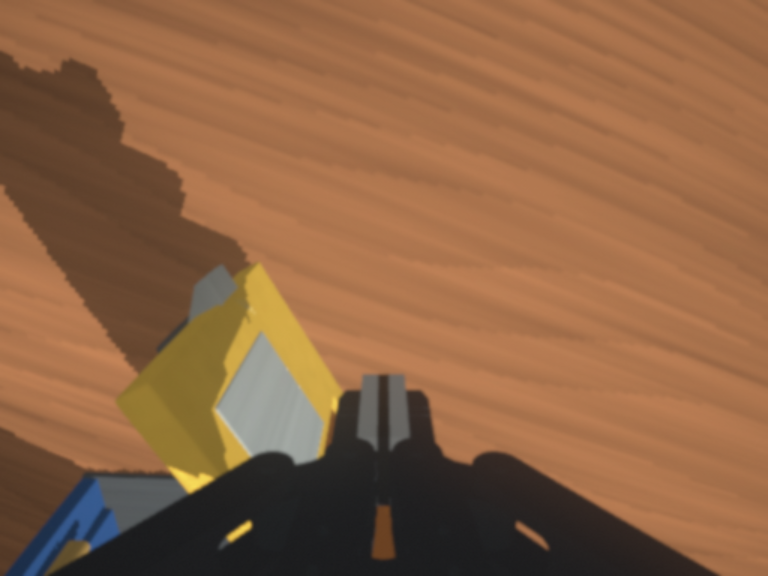

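arm_command(
  motion=[
    {"x": -5, "y": -10, "z": 0, "rx": 0, "ry": 0, "rz": 0, "hand": 1},
    {"x": -8, "y": -19, "z": 0, "rx": 0, "ry": 0, "rz": 0, "hand": 1},
    {"x": -12, "y": -28, "z": 0, "rx": 0, "ry": 0, "rz": 0, "hand": 1},
    {"x": -17, "y": -40, "z": 0, "rx": 0, "ry": 0, "rz": 0, "hand": 1},
    {"x": -24, "y": -51, "z": 0, "rx": 0, "ry": 0, "rz": 0, "hand": 1},
  ],
)

```text
clock: 29.1
tcp_pos: [0.4234, 0.0606, 0.0636]
orientation: [-0.0, -0.182, 0.983, 0.001]
wrist_force: [-1.7, 4.6, -0.4]
finger_gap: 0.0002
```

Run:
```python
from m import *
p=shot('wrist','w24.png')
s=get_state();w,x,y,z=s['orientation'];M=R.from_quat([x,y,z,w]).as_matrix()
print(s['tcp_pos'],s['wrist_force'])
for g in (.8,.7,.6,.5,.4,.3,.2,.1,0): print(g,(M.T@(np.r_[gp(g),.062]-s['tcp_pos'])*1000).round(1))
```

```text
[0.42552757 0.0593358  0.06384595] [ 1.1780048   0.1770922  -0.86603443]
0.8 [0.3 1.1 1.8]
0.7 [-7.8 -9.7  1.9]
0.6 [-17.1 -19.7   1.9]
0.5 [-27.6 -28.8   1.9]
0.4 [-39.1 -36.8   1.9]
0.3 [-51.5 -43.6   1.9]
0.2 [-64.7 -49.1   2. ]
0.1 [-78.5 -53.1   2. ]
0 [-92.8 -55.6   2. ]
```

View pics/w24.png

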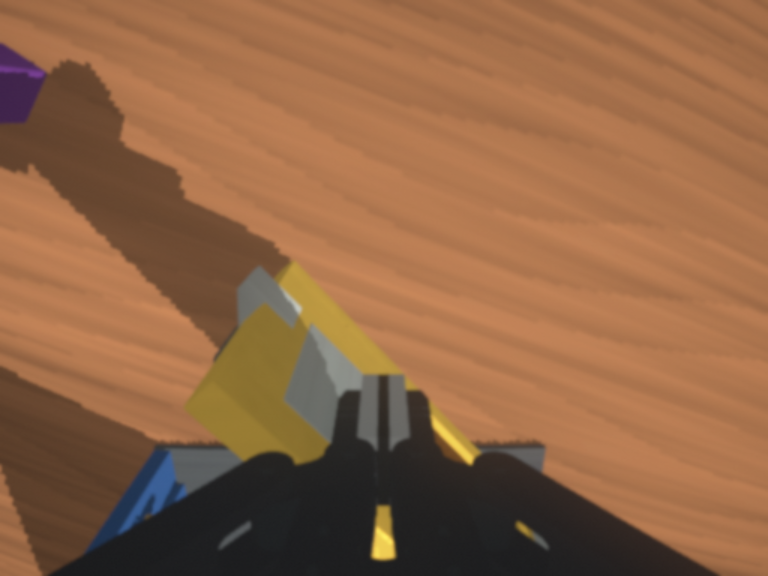

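arm_command(
  motion=[
    {"x": -4, "y": -5, "z": 0, "rx": 0, "ry": 0, "rz": 0, "hand": 1},
    {"x": -8, "y": -10, "z": 0, "rx": 0, "ry": 0, "rz": 0, "hand": 1},
    {"x": -17, "y": -20, "z": 0, "rx": 0, "ry": 0, "rz": 0, "hand": 1},
    {"x": -27, "y": -29, "z": 0, "rx": 0, "ry": 0, "rz": 0, "hand": 1},
    {"x": -39, "y": -37, "z": 0, "rx": 0, "ry": 0, "rz": 0, "hand": 1},
    {"x": -51, "y": -44, "z": 0, "rx": 0, "ry": 0, "rz": 0, "hand": 1},
    {"x": -58, "y": -46, "z": 0, "rx": 0, "ry": 0, "rz": 0, "hand": 1},
    {"x": -58, "y": -46, "z": 0, "rx": 0, "ry": 0, "rz": 0, "hand": 1},
  ],
)

```text
clock: 30.15
tcp_pos: [0.4951, 0.0381, 0.0638]
orientation: [0.0, -0.182, 0.983, -0.001]
wrist_force: [0.2, -0.9, -0.2]
finger_gap: 0.0001
```

Run:
```python
from m import *
p=shot('wrist','w25.png')
q=shot('scene')
cv2.imwrite('pics/s25.png',cv2.resize(cv2.cvtColor(q['image'],cv2.COLOR_RGB2BGR)[110:290,210:380],None,fx=3,fy=3))
s=get_state();w,x,y,z=s['orientation'];M=R.from_quat([x,y,z,w]).as_matrix()
print(s['tcp_pos'],s['wrist_force'],(M.T@s['wrist_force']).round(2))
for g in (.3,.2,.1,0): print(g,(M.T@(np.r_[gp(g),.062]-s['tcp_pos'])*1000).round(1))
```

```text
[0.49480417 0.03827717 0.06411774] [ 0.12344394 -1.15888743 -0.83574835] [ 0.3  -1.13  0.84]
0.3 [5.8 0.8 2.1]
0.2 [-7.4 -4.7  2.1]
0.1 [-21.2  -8.7   2.2]
0 [-35.5 -11.2   2.2]
```

View pics/w25.png

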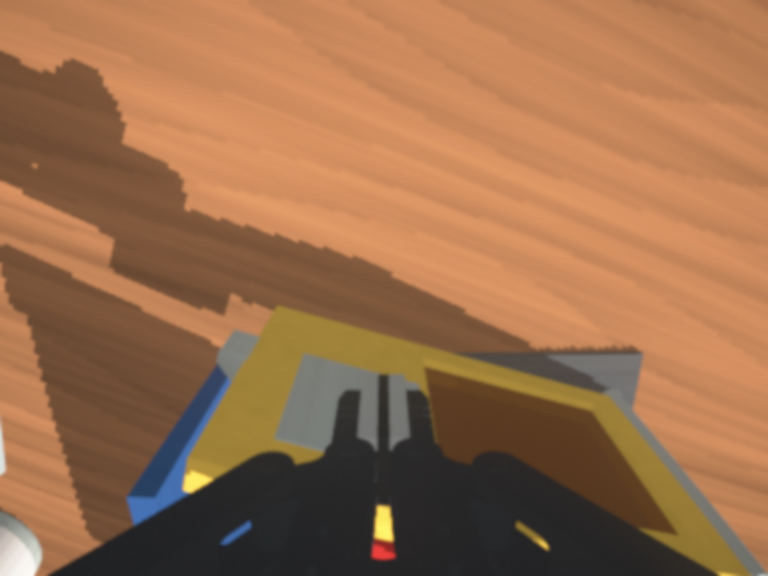

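View pics/s25.png

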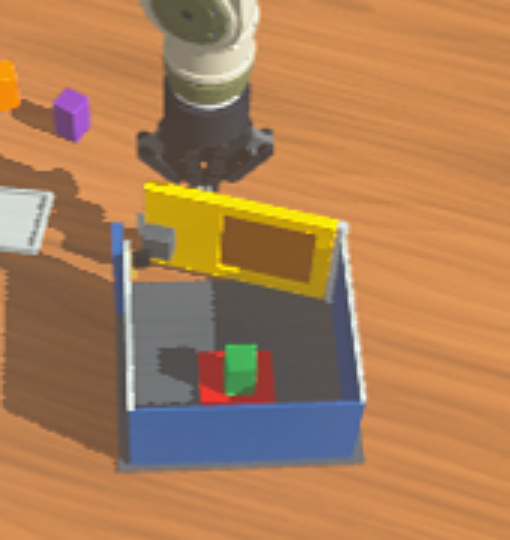

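arm_command(
  motion=[
    {"x": -2, "y": -1, "z": 0, "rx": 0, "ry": 0, "rz": 0, "hand": 1},
    {"x": -5, "y": -2, "z": 0, "rx": 0, "ry": 0, "rz": 0, "hand": 1},
    {"x": -8, "y": -3, "z": 0, "rx": 0, "ry": 0, "rz": 0, "hand": 1},
  ],
)

```text
clock: 30.62
tcp_pos: [0.5027, 0.0387, 0.0641]
orientation: [0.0, -0.182, 0.983, 0.0]
wrist_force: [-1.9, -0.1, 1.5]
finger_gap: 0.0001
```

arm_command(
  motion=[
    {"x": -2, "y": -1, "z": 0, "rx": 0, "ry": 0, "rz": 0, "hand": 1},
    {"x": -4, "y": -1, "z": 0, "rx": 0, "ry": 0, "rz": 0, "hand": 1},
  ],
)

```text
clock: 30.88
tcp_pos: [0.5069, 0.0388, 0.0639]
orientation: [0.0, -0.182, 0.983, -0.0]
wrist_force: [-1.7, -1.1, 1.5]
finger_gap: 0.0
```

arm_command(
  motion=[
    {"x": -2, "y": -1, "z": 0, "rx": 0, "ry": 0, "rz": 0, "hand": 1},
    {"x": -4, "y": -1, "z": 0, "rx": 0, "ry": 0, "rz": 0, "hand": 1},
  ],
)

```text
clock: 31.12
tcp_pos: [0.5109, 0.0393, 0.0638]
orientation: [-0.0, -0.182, 0.983, -0.0]
wrist_force: [-1.1, -1.7, 0.8]
finger_gap: -0.0001
```

arm_command(
  motion=[
    {"x": -1.5, "y": -0.5, "z": 0, "rx": 0, "ry": 0, "rz": 0, "hand": 1},
    {"x": -3, "y": -1, "z": 0, "rx": 0, "ry": 0, "rz": 0, "hand": 1},
  ],
)

```text
clock: 31.38
tcp_pos: [0.514, 0.0398, 0.0638]
orientation: [0.0, -0.182, 0.983, 0.0]
wrist_force: [-1.7, -0.1, 0.7]
finger_gap: 0.0002
```

arm_command(
  motion=[
    {"x": -1.5, "y": -0.5, "z": 0, "rx": 0, "ry": 0, "rz": 0, "hand": 1},
    {"x": -3, "y": -1, "z": 0, "rx": 0, "ry": 0, "rz": 0, "hand": 1},
  ],
)

```text
clock: 31.62
tcp_pos: [0.517, 0.0402, 0.0638]
orientation: [-0.0, -0.182, 0.983, 0.0]
wrist_force: [-1.3, 0.9, -0.3]
finger_gap: 0.0001
```

arm_command(
  motion=[
    {"x": -1.5, "y": -0.5, "z": 0, "rx": 0, "ry": 0, "rz": 0, "hand": 1},
    {"x": -3, "y": -1, "z": 0, "rx": 0, "ry": 0, "rz": 0, "hand": 1},
  ],
)

```text
clock: 31.88
tcp_pos: [0.5202, 0.0401, 0.0637]
orientation: [-0.0, -0.182, 0.983, 0.0]
wrist_force: [-1.9, 1.5, -0.4]
finger_gap: -0.0008
```

arm_command(
  motion=[
    {"x": -1.5, "y": -0.3, "z": 0, "rx": 0, "ry": 0, "rz": 0, "hand": 1},
    {"x": -3, "y": -0.6, "z": 0, "rx": 0, "ry": 0, "rz": 0, "hand": 1},
  ],
)

```text
clock: 32.12
tcp_pos: [0.5232, 0.0406, 0.0638]
orientation: [-0.0, -0.182, 0.983, 0.0]
wrist_force: [-1.0, 0.8, -1.3]
finger_gap: -0.0003
```

arm_command(
  motion=[
    {"x": -1.5, "y": -0.3, "z": 0, "rx": 0, "ry": 0, "rz": 0, "hand": 1},
    {"x": -3, "y": -0.6, "z": 0, "rx": 0, "ry": 0, "rz": 0, "hand": 1},
  ],
)

```text
clock: 32.38
tcp_pos: [0.5248, 0.041, 0.0637]
orientation: [-0.001, -0.182, 0.983, 0.0]
wrist_force: [-6.7, -0.1, 4.0]
finger_gap: -0.0002
```

arm_command(
  motion=[
    {"x": -1, "y": 0, "z": 0, "rx": 0, "ry": 0, "rz": 0, "hand": 1},
    {"x": -2, "y": 0, "z": 0, "rx": 0, "ry": 0, "rz": 0, "hand": 1},
  ],
)

```text
clock: 32.62
tcp_pos: [0.5263, 0.0413, 0.0637]
orientation: [-0.002, -0.181, 0.983, -0.0]
wrist_force: [-7.3, -1.5, 3.6]
finger_gap: 0.0003
```

arm_command(
  motion=[
    {"x": -1, "y": 0, "z": 0, "rx": 0, "ry": 0, "rz": 0, "hand": 1},
    {"x": -2, "y": 0, "z": 0, "rx": 0, "ry": 0, "rz": 0, "hand": 1},
  ],
)

```text
clock: 32.88
tcp_pos: [0.5289, 0.0421, 0.0638]
orientation: [-0.001, -0.181, 0.983, -0.0]
wrist_force: [-3.9, 0.1, 0.9]
finger_gap: 0.0001
```

arm_command(
  motion=[
    {"x": -1, "y": 0, "z": 0, "rx": 0, "ry": 0, "rz": 0, "hand": 1},
    {"x": -2, "y": 0, "z": 0, "rx": 0, "ry": 0, "rz": 0, "hand": 1},
  ],
)

```text
clock: 33.12
tcp_pos: [0.5321, 0.0431, 0.0638]
orientation: [0.0, -0.182, 0.983, -0.0]
wrist_force: [-2.1, -0.5, -0.9]
finger_gap: -0.0001
```

arm_command(
  motion=[
    {"x": -1, "y": 0, "z": 0, "rx": 0, "ry": 0, "rz": 0, "hand": 1},
    {"x": -2, "y": 0, "z": 0, "rx": 0, "ry": 0, "rz": 0, "hand": 1},
  ],
)

```text
clock: 33.38
tcp_pos: [0.5347, 0.0437, 0.0642]
orientation: [0.001, -0.182, 0.983, -0.0]
wrist_force: [-1.4, -1.0, 0.4]
finger_gap: -0.0004
```

arm_command(
  motion=[
    {"x": -0.7, "y": 0, "z": 0, "rx": 0, "ry": 0, "rz": 0, "hand": 1},
    {"x": -1.5, "y": 0, "z": 0, "rx": 0, "ry": 0, "rz": 0, "hand": 1},
  ],
)

```text
clock: 33.62
tcp_pos: [0.5354, 0.0442, 0.064]
orientation: [0.0, -0.182, 0.983, -0.0]
wrist_force: [-1.4, -1.7, 1.4]
finger_gap: -0.0002
```

Run:
```python
from m import *
q=shot('scene');t=shot('top')
cv2.imwrite('pics/s26.png',cv2.resize(cv2.cvtColor(q['image'],cv2.COLOR_RGB2BGR)[150:270,220:350],None,fx=5,fy=5))
cv2.imwrite('pics/t26.png',cv2.resize(cv2.cvtColor(t['image'],cv2.COLOR_RGB2BGR)[140:240,170:300],None,fx=5,fy=5))
C=cloud(t);hsv=cv2.cvtColor(t['image'],cv2.COLOR_RGB2HSV)
m=((C[...,2]>0.122)&(C[...,2]<0.142)&(C[...,0]>.4)&(C[...,0]<.62)&(C[...,1]>-.05)&(C[...,1]<.26)&(hsv[...,1]>150)&(hsv[...,0]>20)&(hsv[...,0]<34))
A=C[m][:,:2]; print(len(A))
v=cv2.fitLine(A.astype(np.float32),cv2.DIST_HUBER,0,1e-4,1e-4).ravel();print(v, 'gate ang',np.degrees(np.arctan2(v[1],v[0])),'closed',-69.1,'bounds',A.min(0),A.max(0))
print(get_state()['wrist_force'],get_state()['tcp_pos'])
```

```text
0Traceback (most recent call last):
  File "<stdin>", line 8, in <module>
cv2.error: OpenCV(4.12.0) /io/opencv/modules/imgproc/src/linefit.cpp:50: error: (-215:Assertion failed) count > 0 in function 'fitLine2D_wods'
```

View pics/s26.png

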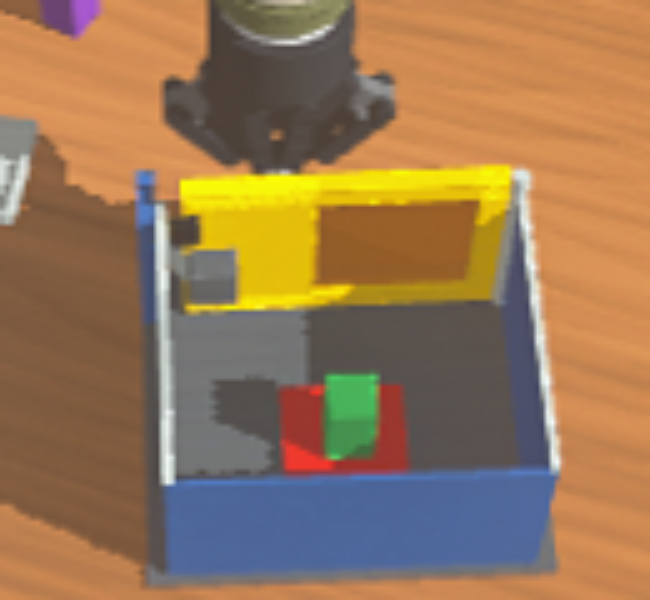

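View pics/t26.png

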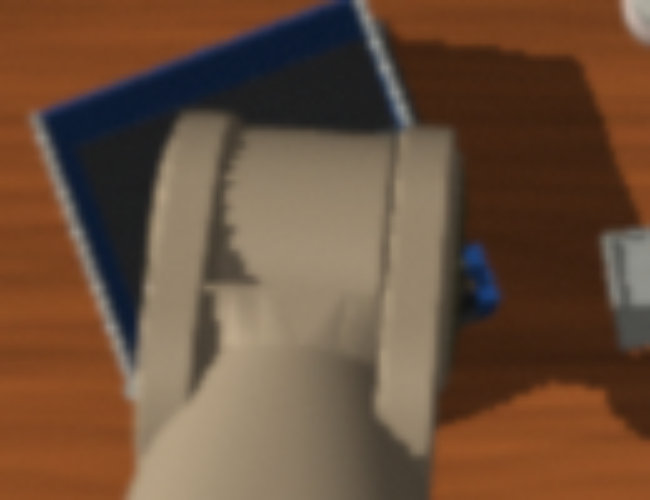

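arm_command(
  motion=[
    {"x": -0.7, "y": 0, "z": 0, "rx": 0, "ry": 0, "rz": 0, "hand": 1},
    {"x": -1.5, "y": 0, "z": 0, "rx": 0, "ry": 0, "rz": 0, "hand": 1},
  ],
)

```text
clock: 33.98
tcp_pos: [0.5355, 0.0445, 0.0639]
orientation: [-0.001, -0.182, 0.983, -0.0]
wrist_force: [-6.5, -4.5, 4.9]
finger_gap: 0.0002
```

arm_command(
  motion=[
    {"x": -0.7, "y": 0, "z": 0, "rx": 0, "ry": 0, "rz": 0, "hand": 1},
    {"x": -1.4, "y": 0, "z": 0, "rx": 0, "ry": 0, "rz": 0, "hand": 1},
  ],
)

```text
clock: 34.22
tcp_pos: [0.5355, 0.0445, 0.0639]
orientation: [-0.002, -0.181, 0.983, -0.001]
wrist_force: [-9.6, -5.8, 8.8]
finger_gap: 0.0003
```

arm_command(
  motion=[
    {"x": 2, "y": 0, "z": 0, "rx": 0, "ry": 0, "rz": 0, "hand": 1},
    {"x": 5, "y": 0, "z": 0, "rx": 0, "ry": 0, "rz": 0, "hand": 1},
    {"x": 12, "y": 0, "z": 0, "rx": 0, "ry": 0, "rz": 0, "hand": 1},
    {"x": 30, "y": 0, "z": 0, "rx": 0, "ry": 0, "rz": 0, "hand": 1},
    {"x": 30, "y": 0, "z": -60, "rx": 0, "ry": 0, "rz": 0, "hand": 1},
    {"x": 60, "y": 0, "z": -110, "rx": 0, "ry": 0, "rz": 0, "hand": 1},
    {"x": 100, "y": 0, "z": -120, "rx": 0, "ry": 0, "rz": 0, "hand": 1},
    {"x": 100, "y": 0, "z": -120, "rx": 0, "ry": 0, "rz": 0, "hand": 1},
    {"x": 100, "y": 0, "z": -120, "rx": 0, "ry": 0, "rz": 0, "hand": 1},
  ],
)

```text
clock: 35.35
tcp_pos: [0.4448, 0.0098, 0.1838]
orientation: [0.001, -0.182, 0.983, 0.0]
wrist_force: [-0.8, -0.8, -0.3]
finger_gap: -0.0003
```

Run:
```python
from m import *
w=shot('wrist','w27.png');q=shot('scene')
cv2.imwrite('pics/s27.png',cv2.resize(cv2.cvtColor(q['image'],cv2.COLOR_RGB2BGR)[110:290,100:350],None,fx=3,fy=3))
cv2.imwrite('pics/s27c.png',cv2.resize(cv2.cvtColor(q['image'],cv2.COLOR_RGB2BGR)[170:230,240:340],None,fx=7,fy=7))
s=get_state();print(s['wrist_force'],s['tcp_pos'],s['clock'])
for n,P in (('w',w),('s',q)):
    C=cloud(P);hsv=cv2.cvtColor(P['image'],cv2.COLOR_RGB2HSV)
    m=((C[...,2]>0.122)&(C[...,2]<0.142)&(C[...,0]>.4)&(C[...,0]<.62)&(C[...,1]>-.05)&(C[...,1]<.26)&(hsv[...,1]>150)&(hsv[...,0]>20)&(hsv[...,0]<34))
    A=C[m][:,:2]; print(n,len(A))
    if len(A)>10:
        v=cv2.fitLine(A.astype(np.float32),cv2.DIST_HUBER,0,1e-4,1e-4).ravel();print('gate ang',np.degrees(np.arctan2(v[1],v[0])),'closed',-69.1,A.min(0),A.max(0))
```

```text
[-0.42457776  0.97661001  0.12153876] [0.44481412 0.00994323 0.18322403] 35.45
w 295
gate ang -68.77194 closed -69.1 [0.49787879 0.1340777 ] [0.51180558 0.16904891]
s 364
gate ang -68.57142 closed -69.1 [ 0.49882311 -0.00118365] [0.57682142 0.16789478]
```

View pics/s27.png

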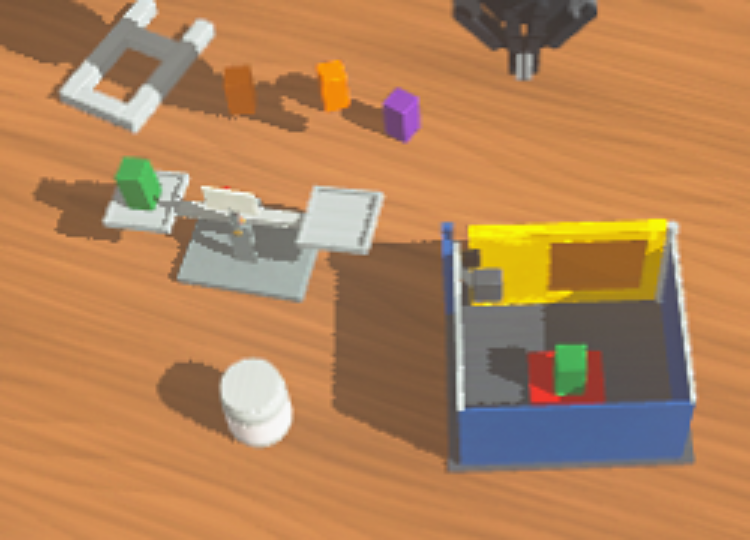

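View pics/w27.png

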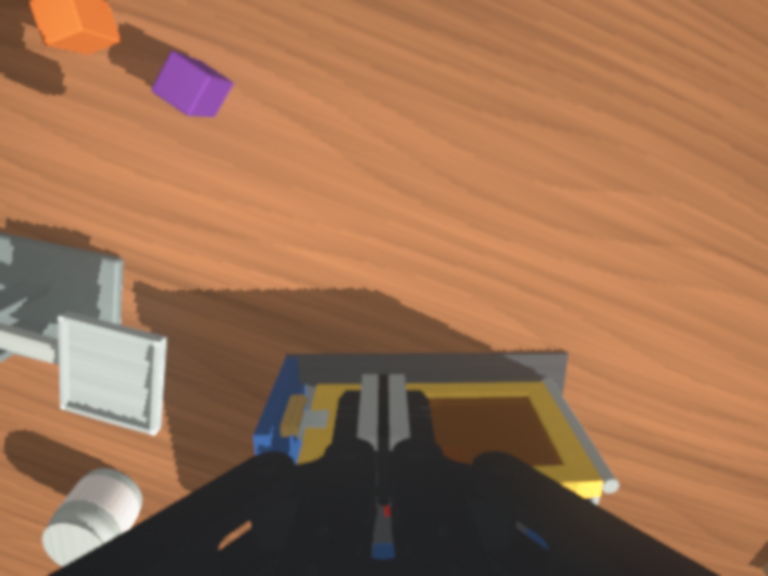

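View pics/s27c.png

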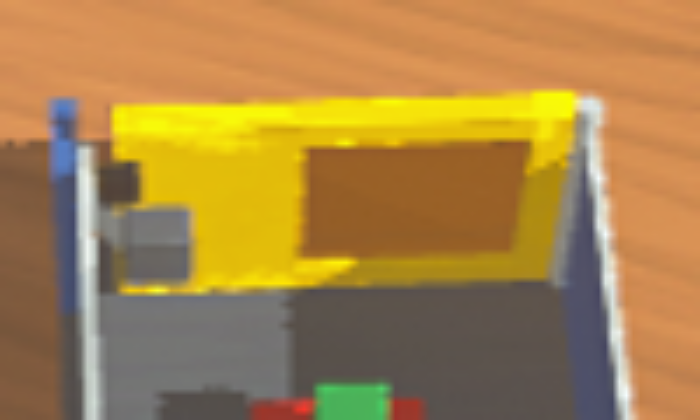

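arm_command(
  motion=[
    {"x": 20, "y": 0, "z": -20, "rx": 0, "ry": 0, "rz": 0, "hand": 1},
    {"x": 20, "y": 0, "z": -40, "rx": 0, "ry": 0, "rz": 0, "hand": 1},
    {"x": 20, "y": 0, "z": -40, "rx": 0, "ry": 0, "rz": 0, "hand": 1},
    {"x": 20, "y": 0, "z": -40, "rx": 0, "ry": 0, "rz": 0, "hand": 1},
    {"x": 20, "y": 0, "z": -40, "rx": 0, "ry": 0, "rz": 0, "hand": 1},
    {"x": 20, "y": 0, "z": -40, "rx": 0, "ry": 0, "rz": 0, "hand": 1},
    {"x": 20, "y": 0, "z": -40, "rx": 0, "ry": 0, "rz": 0, "hand": 1},
    {"x": 20, "y": 0, "z": -40, "rx": 0, "ry": 0, "rz": 0, "hand": 1},
    {"x": 20, "y": 0, "z": -40, "rx": 0, "ry": 0, "rz": 0, "hand": 1},
    {"x": 20, "y": 0, "z": -40, "rx": 0, "ry": 0, "rz": 0, "hand": 1},
  ],
)

```text
clock: 36.7
tcp_pos: [0.4258, 0.0025, 0.2239]
orientation: [0.0, -0.182, 0.983, -0.0]
wrist_force: [0.3, -0.7, -0.2]
finger_gap: 0.0002
```

Run:
```python
from m import *
w=shot('wrist');q=shot('scene');t=shot('top')
c=cv2.cvtColor(w['image'],cv2.COLOR_RGB2BGR)[210:340,140:420];cv2.imwrite('pics/w28.png',cv2.resize(c,None,fx=2.8,fy=2.8,interpolation=cv2.INTER_CUBIC))
C=cloud(q);hsv=cv2.cvtColor(q['image'],cv2.COLOR_RGB2HSV)
m=((C[...,2]>0.122)&(C[...,2]<0.142)&(C[...,0]>.4)&(C[...,0]<.62)&(C[...,1]>-.05)&(C[...,1]<.26)&(hsv[...,1]>150)&(hsv[...,0]>20)&(hsv[...,0]<34))
A=C[m][:,:2]
v=cv2.fitLine(A.astype(np.float32),cv2.DIST_HUBER,0,1e-4,1e-4).ravel();print('gate ang',np.degrees(np.arctan2(v[1],v[0])),len(A))
for n,P in (('s',q),('t',t)):
  for ce,k,B in blobs(P,(45,80,40),(80,255,255),-0.01,0.16,20):
    T=B[B[:,2]>np.percentile(B[:,2],95)-0.006]
    rc=cv2.minAreaRect((T[:,:2]*1000).astype(np.float32))
    print(n,ce.round(0),k,'z',T[:,2].mean().round(4),'rect',np.round(rc[0],1),np.round(rc[1],0),round(rc[2],1))
cv2.imwrite('pics/t28.png',cv2.resize(cv2.cvtColor(t['image'],cv2.COLOR_RGB2BGR)[110:290,150:440],None,fx=2.6,fy=2.6))
```

```text
gate ang -68.41423 367
s [146. 171.] 194 z 0.1155 rect [ 598.5 -332.3] [28. 27.] 7.0
s [289. 233.] 163 z 0.062 rect [627.9 117.6] [29. 25.] 18.4
t [220. 178.] 91 z 0.0618 rect [622.7 119.2] [27. 26.] 22.1
t [372. 186.] 149 z 0.1145 rect [ 594.2 -332.3] [26. 29.] 2.1
```

View pics/w28.png

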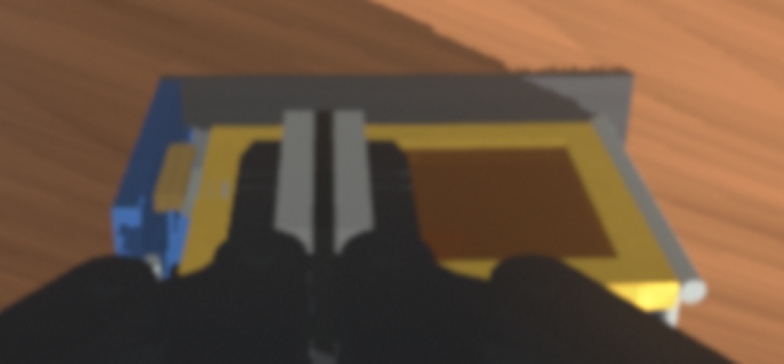

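View pics/t28.png

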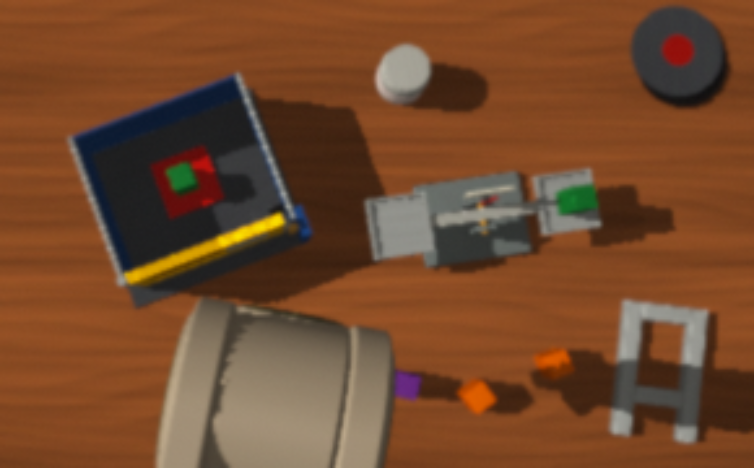

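```bash
python3 -c "
from h import *
print(hand_in())"
```

```text
the job is handed in; nothing more can be done
None
```

The job is handed in. The steel blank is on the pad, the aluminium blank is on its pan, and the gate is shut and holding by itself. The hand-in reported no verdict, and the clock read about 37 s of the 72 s allowed.

- **Weighing:** I stood one blank on each pan. The left pan dropped, so that blank is steel. The wrist force when lifting agreed: about 3.1 N for the steel blank and 1.3 N for the aluminium one.
- **Placing:** The last top view puts the steel blank within about 2 mm of the pad's centre, at the right height for standing upright. The aluminium blank still stands on the right pan.
- **Gate:** The push peaked at about 7 N as the tongue rode over the strike. It then went slack, and I met the stop at about 13 N in total. About 2.4 s after I let go, the gate was still closed, at roughly −0.01 rad. I judged the latch from the forces and from the gate staying shut, because the tongue's travel can't be read directly.
- **Things that disagreed:** The real fingertips are about 33 mm short of the reported TCP. My first grasp therefore shut on top of a blank with about 17 N. It did not shift the blank, and I allowed for the offset afterwards. The scene camera reads about 4 mm farther out in x than the top and wrist cameras, so I used those two for positions.
- **Bystanders:** I didn't touch the brush, tin or frame. I did not measure their positions again at the end. The tin and frame showed no movement in the last pictures, and the brush was out of view.

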